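# Pass a bottle through the one-way gate

## Task

Stand the small clear glass bottle upright on the open entry end of the holding lane, in front of the shut flap. Then slide it along the deck, base down, so that the bottle itself pushes the sprung flap open, and on until it stands against the end stop and the flap has sprung shut behind it. Do not lift the bottle over the flap or tip it over, leave the white jar and the stack of dishes where they are, and let go at the end.

Things in the scene. Friction and masses are not known exactly. Their poses are not given: they have to be found in the camera images.
- bottle: Clear glass 100 ml laboratory bottle with a ribbed screw cap, standing upright; 56 mm diameter, 99 mm tall, 0.10 to 0.19 kg. The cap, 44 mm in diameter, spans 74 to 99 mm above the base: grip it there from above, fingertips no lower than about 72 mm above the base (the shoulder below is wider). Origin at the centre of its underside, z up along the bottle.
- lane: Holding lane fixed to the bench: white plate 280 x 100 mm with a straight open-topped channel, 72 mm wide inside, between aluminium walls 6 mm thick. Origin at bench height on the channel's centre line at the gate; x points along the channel from entry to end stop, z up. Deck (level, smooth) at z = 8 mm, wall tops at 45 mm. Open, flared entry end at x = -127 mm, end stop's rubber face at +143 mm.
- infeed (a point): Point on the deck 75 mm before the gate, on the centre line (lane x = -75 mm, z = 8 mm): where the bottle's base is set down. Axes as the lane.
- home (a point): Point on the deck at lane x = +115 mm, on the centre line: the centre of the bottle's base when it touches the end stop. Axes as the lane.
- flap (a joint): Dark steel flap across the channel at the gate, 66 mm wide, z = 12 to 54 mm (its two posts reach 60 mm). Vertical hinge pin at the left wall (lane x = 2, y = +34.5 mm). 0 = shut; grows as it swings towards the end stop, to 1.62 rad (along the left wall). A stop keeps it from swinging the other way. A weak spring shuts it: about 0.2 N at its free edge to start, 1 N when fully open.
- flap_edge (a point): Middle of the flap's free edge, 66 mm from the hinge pin, 33 mm above the bench. Axes turn with the flap; at shut they are those of the lane.
- jar: White reagent jar with a screw cap, 52 mm diameter, 85 mm tall: a bystander that may stand in either of two places beside the bottle. Origin at the centre of its underside.
- dishes: Short stack of clear petri dishes, 62 mm diameter, 62 mm tall: a bystander beyond the lane. Origin at the underside, within 1 mm of its centre.
Things that resemble listed ones, but are neither listed nor needed, are in the scene too. What is shaped like the bottle but green or yellow is not meant.

How it is judged:
By the outcome, as a careful person would: the job done as asked, in the order asked, and still so for the second after the job is handed in, with the robot touching nothing.
It also fails if it takes over 51 s, if anything falls off the work surface, if the arm or the gripper's body presses on something with over 40 N, if the wrist force passes 120 N, or if a joint passes its speed limit or range.

## Robot

A 6-joint arm with a two-finger parallel gripper is mounted at the origin on a cart in front of the work surface, level with it; the furniture and walls round the work are solid. World frame = base frame: x ahead of the robot, y to its left, z up, the work surface at z = 0. Lengths are in m, angles in degrees, forces in N, time in s.
With the tool pointing down it reaches from about 0.3 to 0.75 m from the base axis. Payload 8.5 kg.
Tool frame: the origin (TCP) lies at the very end of the fingers, on their centre line; the grasp point (between the pads) lies 19 mm behind it (hold_point_z is the distance from the TCP to the grasp point, in m); z points along the fingers, y is the direction in which the jaws open and shut (so a half turn about z gives the same grasp; the last joint's range is limited). The gripper opens to 85 mm and grips with 20 to 120 N. Pads are 22 mm wide; open, the fingers measure 114 mm over their backs; the gripper's body (76 mm by 85 mm) begins 54 mm behind the grasp point. The pads swing forward as they close: fully open they stand 13 mm farther back than shut.
Start: joints at [54.872, 21.807, 74.336, -0, 83.858, -12.336], TCP at [0.213, 0.507, 0.199] pointing down, gripper open.
Joint ranges: [-178.18, 178.18], [-50.72, 133.34], [12.68, 142.11], [-81.47, 261.47], [9.98, 163.14], [-165.26, 165.26]. Speed limits (degrees/s): [136.94, 136.94, 180, 180, 180, 180].

## Interface

Orientations are given as a 3x3 rotation matrix whose columns are the frame's x, y, z axes.
In Python, from rig import observe, get_image, close_job, hold_point_z gives the robot as it stands. The module is installed in compiled form; this text tells all that it offers.
- The arm moves only by the tool jog_arm, never from a script. Its arguments are lists of equal length, an entry for each row: "travel": the shift along the world's x, y, z in m, a list of three; "dr": the turn, a rotation vector about the world's x, y, z in rad, a list of three. In form: {"travel": [[x, y, z], ...], "dr": [[rx, ry, rz], ...]}. A call has 1 to 20 rows; each row shifts and turns the commanded pose from where the row before left it; what a row does not reach is not made up. A row lasts 1/12 s, in which the tool goes at most 41.7 mm and 7.16 degrees, less where a joint would pass 70% of its speed; a pose out of reach is approached as far as the arm can. A call with a gripper value outside its range is refused whole. "jaw" is the finger opening in m, from 0 to 0.0854, set as the call begins (left out, the last holds). The fingers move at their own pace and stop on an object; "newtons" is the grip in N (left out, the last holds). Time passes only in rows, so rows that do not move let the fingers close. It gives the time, the measured TCP pose, the force and the opening at its end, in the units of the state.
- observe(): the state, without advancing time (a new reading comes with each control period).
- get_image(name): name is "side" or "top"; returns a dict with "color" (480x640x3 uint8, red, green, blue), "fovy" (degrees; the focal length in pixels is half the picture's height over the tangent of half this angle, whatever the lens; pixels are square), "cx", "cy" (the principal point, pixels), "R" (3x3) and "t" (3): a world point X has camera coordinates R X + t. Camera axes: x right, y down, z forward; pixel columns grow to the right and rows downward; lengths in m; the calibration is good to about 2 mm. A picture is of the moment at which its call begins. There is no depth.
- close_job(): hands the job in, once; it reports no verdict.
The state is a dict: "time_s": time; "q": joint angles; "qvel": joint speeds; "joint_efforts": joint torques, N m; "position": TCP position; "tool_rot": TCP orientation; "ft_force": force on the tool from outside, world axes, zero at the start; "wrist_torque": the same for the moment, N m; "grip_width": finger opening in m.
Only numpy, scipy, OpenCV 4.12 (cv2) and the standard library are available. Lean on these libraries where they do the work, as an engineer would, in place of code of your own. Each camera call takes 0.05 s, during which the arm holds its last target.

## Working session

There is one attempt and no reset: what is moved stays moved. The work goes in short steps, Python scripts to look and compute and a tool call to move; the robot and the scene stay as the last step left them, time stands still between calls to the robot, and variables do not carry over. Pictures are saved under pics/ and viewed, and the job is handed in when it is done.

Besides the shell and the picture viewer there is one more tool, called in YAML: its name, and indented under it one key for each argument. jog_arm: Moves the arm, as the interface text tells. Its arguments: {"type":"object","properties":{"travel":{"type":"array"},"dr":{"type":"array"},"jaw":{"type":"number"},"newtons":{"type":"number"}},"required":["travel","dr"]}

```bash
mkdir -p pics
cat > h.py <<'E'
import numpy as np, cv2
from rig import observe, get_image, close_job, hold_point_z
def cam(n):
    g=get_image(n); R=np.array(g["R"]);t=np.array(g["t"]); im=np.array(g["color"])
    f=im.shape[0]/2/np.tan(np.radians(g["fovy"])/2)
    return dict(im=im,R=R,t=t,f=f,cx=g["cx"],cy=g["cy"])
def plane(c,u,v,z):
    d=c["R"].T@np.array([(u-c["cx"])/c["f"],(v-c["cy"])/c["f"],1]); o=-c["R"].T@c["t"]
    return o+d*(z-o[2])/d[2]
def proj(c,X):
    p=c["R"]@np.array(X)+c["t"]; return p[0]/p[2]*c["f"]+c["cx"],p[1]/p[2]*c["f"]+c["cy"]
def save(c,n): cv2.imwrite(f"pics/{n}.png",c["im"][:,:,::-1])
E
python3 - <<'E'
from h import *
for n in("side","top"):
    c=cam(n);save(c,n+"0");print(n,c["f"],c["cx"],c["cy"],-c["R"].T@c["t"],c["R"].round(3).tolist())
print(observe(),hold_point_z)
E
```

```text
side 434.97376492480953 319.6113391167712 239.98846098180857 [ 0.39060955 -0.79519232  0.54626599] [[0.947, -0.319, -0.021], [-0.197, -0.53, -0.825], [0.252, 0.785, -0.565]]
top 533.9588794220776 324.66502264391914 242.83140656699874 [ 0.52488477 -0.14146638  1.20368664] [[-0.006, -1.0, -0.022], [-0.998, 0.007, -0.068], [0.068, 0.022, -0.997]]
{'time_s': 0.1, 'q': array([ 5.48740456e+01,  2.18360839e+01,  7.43796892e+01,  1.05938350e-03,
        8.38582958e+01, -1.23361433e+01]), 'qvel': array([-0.00428131, -0.14344391, -0.090801  ,  0.11637475,  0.00372783,
        0.06767824]), 'joint_efforts': array([ 4.13684640e-03, -4.49214041e+01, -2.31657028e+01, -1.43926568e-04,
        3.62410443e-03,  5.88534226e-05]), 'position': array([0.21286287, 0.50680539, 0.1985876 ]), 'tool_rot': array([[-9.21931166e-01,  3.87353003e-01, -7.58849677e-04],
       [ 3.87353634e-01,  9.21930619e-01, -1.04674426e-03],
       [ 2.94147222e-04, -1.25896933e-03, -9.99999164e-01]]), 'ft_force': array([ 0.59785627,  0.59563251, -0.32637185]), 'wrist_torque': array([0.04084025, 0.01735997, 0.00999552]), 'grip_width': 0.08537678864275661} 0.0187
```

View pics/side0.png

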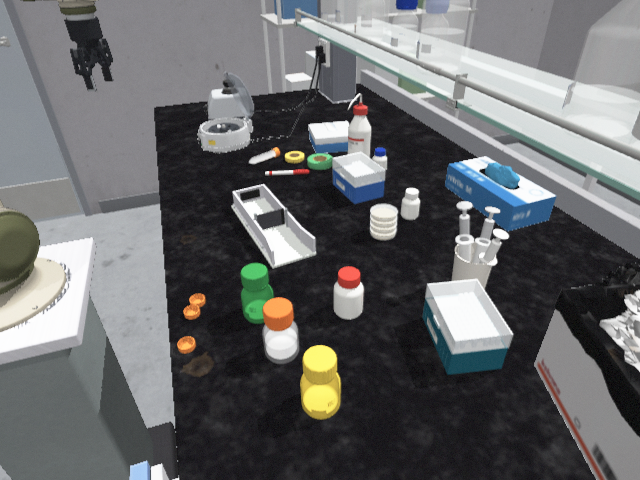

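View pics/top0.png

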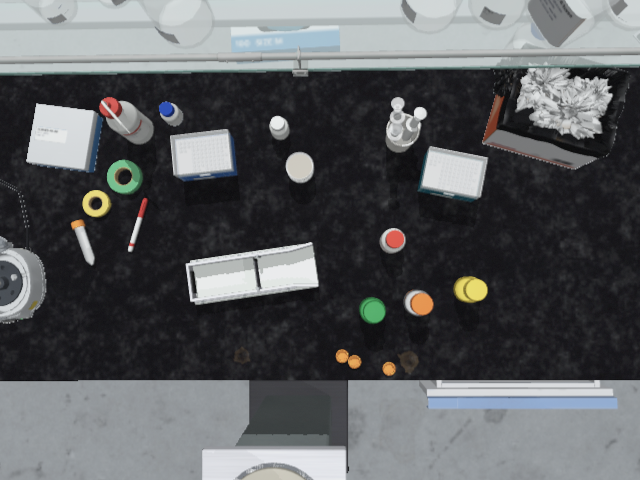

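The clear bottle (orange cap) is at top (421,304) and side (279,314), with the green and yellow lookalikes on either side of it. The red-capped white jar is at top (395,240). The lane is at top (187–318, 245–303): entry on the right, flap at about x=257, end stop on the left.

Run:
```python
from h import *
T=cam("top");S=cam("side")
for n,c,roi in(("top",T,(400,285,440,320)),("side",S,(255,290,300,332))):
    h=cv2.cvtColor(c["im"],cv2.COLOR_RGB2HSV)
    m=((h[...,0]<18)&(h[...,1]>130)&(h[...,2]>120)).astype(np.uint8)
    k=np.zeros_like(m);x0,y0,x1,y1=roi;k[y0:y1,x0:x1]=m[y0:y1,x0:x1]
    ys,xs=np.nonzero(k);print(n,xs.min(),xs.max(),ys.min(),ys.max(),xs.mean(),ys.mean())
    (u,v),r=cv2.minEnclosingCircle(np.c_[xs,ys].astype(np.float32));print(u,v,r)
    print(plane(c,u,v,.099),plane(c,u,v,.0865))
for n,c,b in(("topz",T,(180,230,340,320)),("topb",T,(340,200,500,340)),("sidez",S,(220,175,330,270))):
    x0,y0,x1,y1=b; s=800//(x1-x0)
    cv2.imwrite(f"pics/{n}.png",cv2.resize(c["im"][y0:y1,x0:x1,::-1],None,fx=5,fy=5,interpolation=cv2.INTER_CUBIC))
```

```text
top 411 433 294 314 421.68146214099215 303.7911227154047
421.54034423828125 303.5224304199219 11.46968936920166
[ 0.47437716 -0.31547656  0.099     ] [ 0.47380564 -0.31744556  0.0865    ]
side 263 293 297 330 277.83040935672517 313.28187134502923
278.274658203125 313.54693603515625 17.173053741455078
[ 0.47253078 -0.3332327   0.099     ] [ 0.47482028 -0.32032205  0.0865    ]
```

```bash
ls pics
```

```text
side0.png
sidez.png
top0.png
topb.png
topz.png
```

View pics/topz.png

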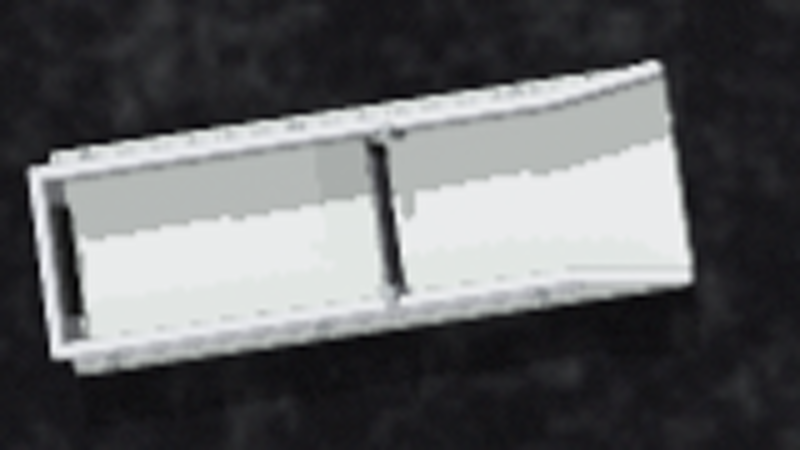

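View pics/sidez.png

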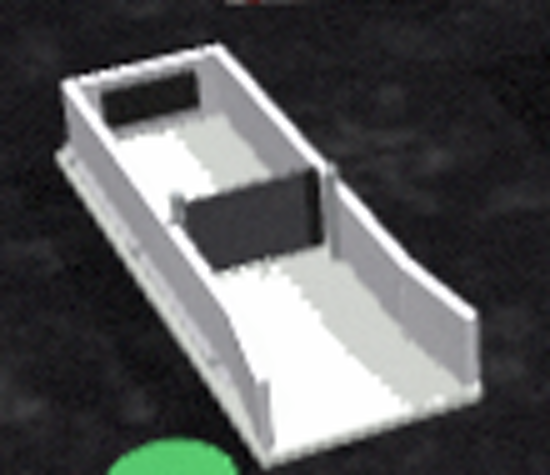

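View pics/topb.png

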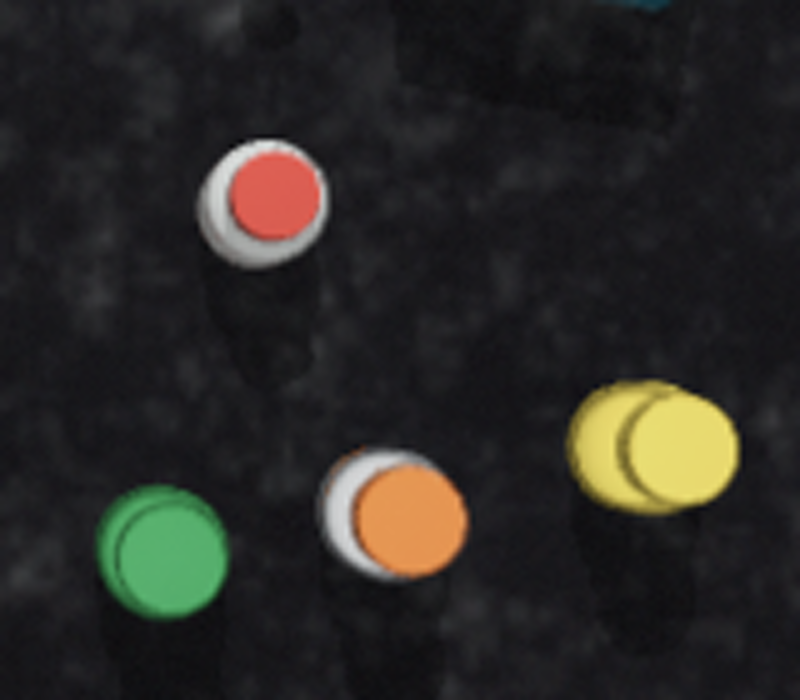

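Run:
```python
from h import *
T=cam("top");S=cam("side")
tz=lambda x,y,z:plane(T,180+(x+.5)/5-.5,230+(y+.5)/5-.5,z)
sz=lambda x,y,z:plane(S,220+(x+.5)/5-.5,175+(y+.5)/5-.5,z)
P={}
for n,c,d in(("top",tz,dict(endL=(52,358,.045),endR=(30,168,.045),inL=(692,283,.045),inR=(660,62,.045),postL=(398,293,.06),postR=(383,135,.06),flapL=(392,292,.054),flapR=(373,145,.054),stopA=(78,330,.008),)),
 ("side",sz,dict(endL=(64,84,.045),endR=(220,45,.045),inL=(266,380,.045),inR=(476,315,.045),postL=(177,197,.06),postR=(330,166,.06),flapL=(184,203,.054),flapR=(320,170,.054),flapLb=(216,272,.012),flapRb=(325,240,.012)))):
    q={k:c(*v) for k,v in d.items()}
    for k,v in q.items(): print(n,k,v.round(4))
    e=(q['endL']+q['endR'])/2;i=(q['inL']+q['inR'])/2;p=(q['postL']+q['postR'])/2;f=(q['flapL']+q['flapR'])/2
    d=e-i;print("mid end",e,"in",i,"post",p,"flap",f,"ang",np.degrees(np.arctan2(d[1],d[0])),"len",np.linalg.norm(d),"wid",np.linalg.norm(q['endL']-q['endR']),np.linalg.norm(q['inL']-q['inR']))
    u=d/np.linalg.norm(d);print("in-based gate",i+.127*u,"home",i+.242*u,"infeed",i+.052*u)
```

```text
top endL [0.4793 0.1768 0.045 ]
top endR [0.5619 0.1874 0.045 ]
top inL [ 0.5102 -0.1014  0.045 ]
top inR [ 0.6062 -0.0879  0.045 ]
top postL [0.5069 0.024  0.06  ]
top postR [0.5746 0.0307 0.06  ]
top flapL [0.5072 0.0275 0.054 ]
top flapR [0.5706 0.0359 0.054 ]
top stopA [0.4903 0.1754 0.008 ]
mid end [0.52057891 0.18213818 0.045     ] in [ 0.55824481 -0.09467727  0.045     ] post [0.54072427 0.02735445 0.06      ] flap [0.5388813  0.03169644 0.054     ] ang 97.74857030786987 len 0.2793662663850604 wid 0.08324168150303916 0.09693051987572278
in-based gate [0.54112188 0.03116313 0.045     ] home [0.52561687 0.14511309 0.045     ] infeed [ 0.55123385 -0.04315207  0.045     ]
side endL [0.4804 0.1756 0.045 ]
side endR [0.5617 0.1892 0.045 ]
side inL [ 0.5155 -0.1019  0.045 ]
side inR [ 0.6076 -0.0873  0.045 ]
side postL [0.5073 0.0241 0.06  ]
side postR [0.5768 0.0265 0.06  ]
side flapL [0.5106 0.0281 0.054 ]
side flapR [0.574  0.0348 0.054 ]
side flapLb [0.522  0.0334 0.012 ]
side flapRb [0.5755 0.0425 0.012 ]
mid end [0.52105772 0.18242406 0.045     ] in [ 0.56151724 -0.0945835   0.045     ] post [0.54204305 0.02529387 0.06      ] flap [0.54227134 0.03141219 0.054     ] ang 98.30981968766015 len 0.2799467108420706 wid 0.08236442347104907 0.09324644587818388
in-based gate [0.54316247 0.03108313 0.045     ] home [0.526542   0.14487575 0.045     ] infeed [ 0.5540019  -0.04312945  0.045     ]
```

The two views agree to about 2–3 mm. The gate is at about (0.542, 0.031), the lane heads about 98°, infeed is about (0.552, −0.043), home about (0.526, 0.145) and the bottle about (0.474, −0.317). Checking against known sizes: wall width came out at 83 mm against 84 given, and gate-to-entry is consistent. Next I move over the bottle with the jaws turned across the lane axis.

jog_arm:
  travel:
    - [0.0087,-0.0275,0]
    - [0.0087,-0.0275,0]
    - [0.0087,-0.0275,0]
    - [0.0087,-0.0275,0]
    - [0.0087,-0.0275,0]
    - [0.0087,-0.0275,0]
    - [0.0087,-0.0275,0]
    - [0.0087,-0.0275,0]
    - [0.0087,-0.0275,0]
    - [0.0087,-0.0275,0]
    - [0.0087,-0.0275,0]
    - [0.0087,-0.0275,0]
    - [0.0087,-0.0275,0]
    - [0.0087,-0.0275,0]
    - [0.0087,-0.0275,0]
  dr:
    - [0,0,-0.0344]
    - [0,0,-0.0344]
    - [0,0,-0.0344]
    - [0,0,-0.0344]
    - [0,0,-0.0344]
    - [0,0,-0.0344]
    - [0,0,-0.0344]
    - [0,0,-0.0344]
    - [0,0,-0.0344]
    - [0,0,-0.0344]
    - [0,0,-0.0344]
    - [0,0,-0.0344]
    - [0,0,-0.0344]
    - [0,0,-0.0344]
    - [0,0,-0.0344]
  jaw: 0.0854

```text
time_s: 1.55
position: [0.3437, 0.0932, 0.1993]
tool_rot: [[-0.609, 0.793, 0.001], [0.793, 0.609, 0.0], [-0.0, 0.0, -1.0]]
ft_force: [0.6, 0.1, -0.4]
grip_width: 0.0851
```

jog_arm:
  travel:
    - [0.0087,-0.0275,0]
    - [0.0087,-0.0275,0]
    - [0.0087,-0.0275,0]
    - [0.0087,-0.0275,0]
    - [0.0087,-0.0275,0]
    - [0.0087,-0.0275,0]
    - [0.0087,-0.0275,0]
    - [0.0087,-0.0275,0]
    - [0.0087,-0.0275,0]
    - [0.0087,-0.0275,0]
    - [0.0087,-0.0275,0]
    - [0.0087,-0.0275,0]
    - [0.0087,-0.0275,0]
    - [0.0087,-0.0275,0]
    - [0.0087,-0.0275,0]
    - [0,0,0]
    - [0,0,0]
    - [0,0,0]
  dr:
    - [0,0,-0.0344]
    - [0,0,-0.0344]
    - [0,0,-0.0344]
    - [0,0,-0.0344]
    - [0,0,-0.0344]
    - [0,0,-0.0344]
    - [0,0,-0.0344]
    - [0,0,-0.0344]
    - [0,0,-0.0344]
    - [0,0,-0.0344]
    - [0,0,-0.0344]
    - [0,0,-0.0344]
    - [0,0,-0.0344]
    - [0,0,-0.0344]
    - [0,0,-0.0344]
    - [0,0,0]
    - [0,0,0]
    - [0,0,0]

```text
time_s: 3.05
position: [0.4738, -0.3174, 0.1989]
tool_rot: [[-0.141, 0.99, -0.0], [0.99, 0.141, 0.001], [0.001, -0.0, -1.0]]
ft_force: [0.6, 1.0, 0.0]
grip_width: 0.0854
```

Run:
```python
from h import *
T=cam("top");S=cam("side")
p=observe()["position"]
a=cv2.resize(T["im"][200:350,320:520],None,fx=3,fy=3);b=S["im"][180:430,180:400];b=cv2.resize(b,(396,450))
im=np.hstack([a[:, :400],b]);cv2.imwrite("pics/pre.png",np.ascontiguousarray(im[:,:,::-1]))
print(proj(S,p),proj(S,[.474,-.317,.099]),proj(S,[.474,-.317,.0]))
```

```text
(np.float64(270.85437827175434), np.float64(251.705190708644)) (np.float64(276.57274007676887), np.float64(306.1002331522677)) (np.float64(281.2598563084121), np.float64(351.1875596370879))
```

View pics/pre.png

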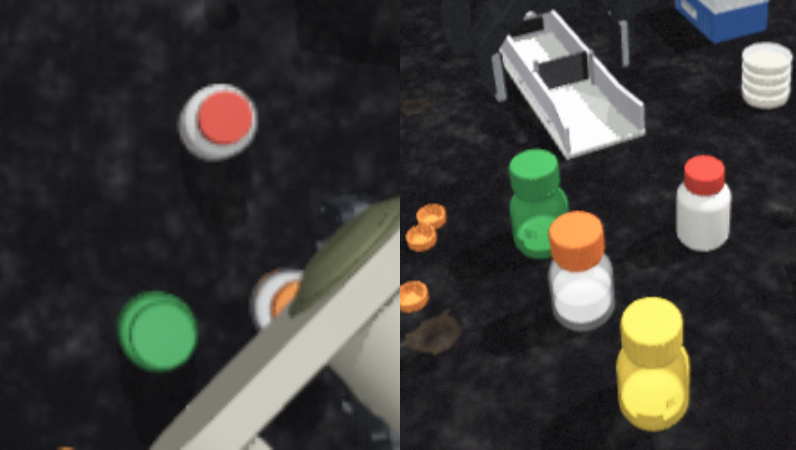

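Run:
```python
from h import *
S=cam("side")
b=S["im"][160:340,200:360].astype(float);b=(255*(b/255)**.4).astype(np.uint8);b=cv2.resize(b,None,fx=3.3,fy=3.3)
cv2.imwrite("pics/pre2.png",np.ascontiguousarray(b[:,:,::-1]))
```

```text
(no output)
```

View pics/pre2.png

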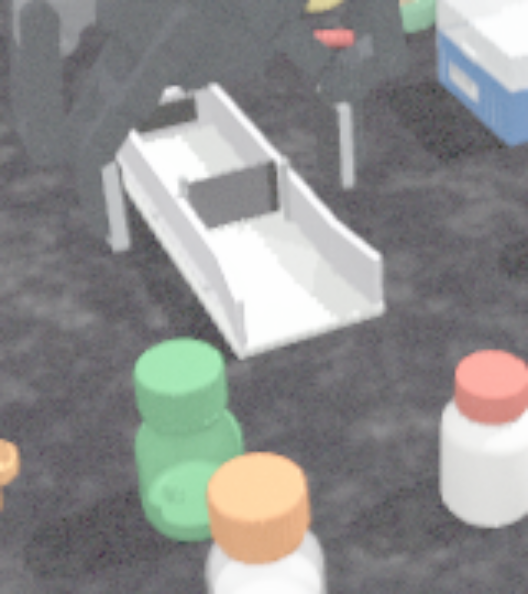

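Run:
```python
from h import *
S=cam("side");o=observe();p=o["position"];y=o["tool_rot"][:,1]
for s in(.0427,-.0427):
  for z in(0,.013,.03,.05): print(s,z,np.round(proj(S,p+s*y+[0,0,z]),1))
p=np.array([.2129,.5068,.1986]);y=np.array([.387,.922,0])
for s in(.0427,-.0427):
  for z in(0,.013,.05): print("start",s,z,np.round(proj(S,p+s*y+[0,0,z]),1))
# triangulate with known separation: tips seen
for (u,v) in((235.8,235.8),(305.5,216)):
  for z in(.2,.212,.23,.25): print(u,z,plane(S,u,v,z).round(4))
im=cv2.imread("pics/side0.png")[0:110,40:140].astype(float);cv2.imwrite("pics/st.png",cv2.resize((255*(im/255)**.5).astype(np.uint8),None,fx=5,fy=5))
```

```text
0.0427 0 [299.4 243.1]
0.0427 0.013 [299.  235.4]
0.0427 0.03 [298.4 225. ]
0.0427 0.05 [297.7 212.3]
-0.0427 0 [240.9 260.7]
-0.0427 0.013 [239.7 252.7]
-0.0427 0.03 [238.  242.1]
-0.0427 0.05 [236. 229.]
start 0.0427 0 [113.3  98.6]
start 0.0427 0.013 [112.   93.8]
start 0.0427 0.05 [108.  80.]
start -0.0427 0 [ 98.3 108.3]
start -0.0427 0.013 [ 96.7 103.3]
start -0.0427 0.05 [92.2 88.8]
235.8 0.2 [ 0.4353 -0.2622  0.2   ]
235.8 0.212 [ 0.4337 -0.2807  0.212 ]
235.8 0.23 [ 0.4314 -0.3084  0.23  ]
235.8 0.25 [ 0.4288 -0.3392  0.25  ]
305.5 0.2 [ 0.5454 -0.2451  0.2   ]
305.5 0.212 [ 0.5401 -0.2641  0.212 ]
305.5 0.23 [ 0.532  -0.2927  0.23  ]
305.5 0.25 [ 0.5231 -0.3245  0.25  ]
```

View pics/st.png

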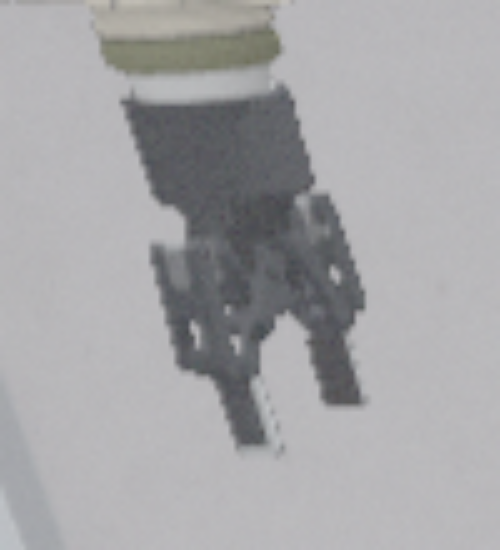

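The side view puts the open fingertips about 45 mm above the reported TCP, where the text gives 13 mm. I'll descend part-way and check again before gripping.

jog_arm:
  travel:
    - [0,0,-0.016]
    - [0,0,-0.016]
    - [0,0,-0.016]
    - [0,0,-0.016]
    - [0,0,-0.015]
    - [0,0,0]
    - [0,0,0]
  dr:
    - [0,0,0]
    - [0,0,0]
    - [0,0,0]
    - [0,0,0]
    - [0,0,0]
    - [0,0,0]
    - [0,0,0]

```text
time_s: 3.83
position: [0.474, -0.3175, 0.1203]
tool_rot: [[-0.141, 0.99, -0.001], [0.99, 0.141, 0.001], [0.001, -0.0, -1.0]]
ft_force: [0.5, 0.0, 0.3]
grip_width: 0.0855
```

Run:
```python
from h import *
S=cam("side");o=observe();p=o["position"];y=o["tool_rot"][:,1];print(p)
b=S["im"][200:370,200:360].astype(float);b=(255*(b/255)**.4).astype(np.uint8);b=cv2.resize(b,None,fx=3.5,fy=3.5)
cv2.imwrite("pics/pre3.png",np.ascontiguousarray(b[:,:,::-1]))
for s in(.0427,-.0427):
  for z in(0,.013,.045): q=proj(S,p+s*y+[0,0,z]); print(s,z,np.round([(q[0]-200)*3.5,(q[1]-200)*3.5]))
```

```text
[ 0.47433235 -0.31790863  0.12102347]
0.0427 0 [358. 302.]
0.0427 0.013 [357. 279.]
0.0427 0.045 [353. 219.]
-0.0427 0 [168. 367.]
-0.0427 0.013 [164. 343.]
-0.0427 0.045 [155. 282.]
```

View pics/pre3.png

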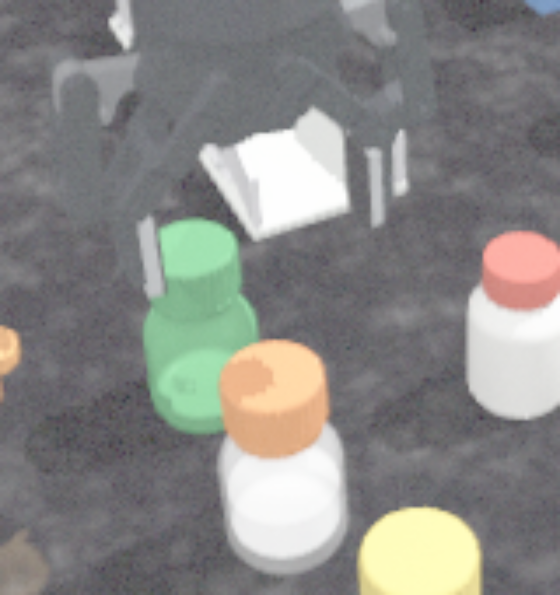

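jog_arm:
  travel:
    - [0,0,0]
    - [0,0,0]
    - [0,0,0]
    - [0,0,0]
    - [0,0,0]
    - [0,0,0]
    - [0,0,0]
    - [0,0,0]
  dr:
    - [0,0,0]
    - [0,0,0]
    - [0,0,0]
    - [0,0,0]
    - [0,0,0]
    - [0,0,0]
    - [0,0,0]
    - [0,0,0]
  jaw: 0.044

```text
time_s: 4.55
position: [0.474, -0.318, 0.1201]
tool_rot: [[-0.141, 0.99, -0.0], [0.99, 0.141, 0.0], [0.0, -0.0, -1.0]]
ft_force: [0.2, -0.5, -0.7]
grip_width: 0.0442
```

Run:
```python
from h import *
S=cam("side");o=observe();p=o["position"];y=o["tool_rot"][:,1];print(p,o["grip_width"])
b=S["im"][200:370,200:360].astype(float);b=(255*(b/255)**.4).astype(np.uint8);b=cv2.resize(b,None,fx=3.5,fy=3.5)
cv2.imwrite("pics/pre4.png",np.ascontiguousarray(b[:,:,::-1]))
w=o["grip_width"]/2
for s in(w,-w):
  for z in(0,.013,.045): q=proj(S,p+s*y+[0,0,z]); print(s,z,np.round([(q[0]-200)*3.5,(q[1]-200)*3.5]))
```

```text
[ 0.47404881 -0.31794563  0.12009785] 0.0441253174606059
0.02206265873030295 0 [313. 319.]
0.02206265873030295 0.013 [311. 296.]
0.02206265873030295 0.045 [307. 235.]
-0.02206265873030295 0 [215. 352.]
-0.02206265873030295 0.013 [212. 329.]
-0.02206265873030295 0.045 [204. 268.]
```

View pics/pre4.png

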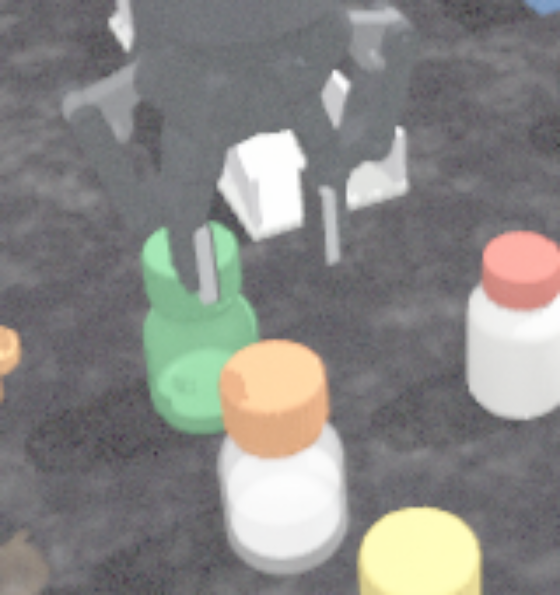

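With the jaws at 44 mm, the tips still appear about 30 mm above the reported TCP. I'll reopen them, go down to the nominal height and look before closing.

jog_arm:
  travel:
    - [0,0,0]
    - [0,0,0]
    - [0,0,0]
    - [0,0,0]
    - [0,0,0]
    - [0,0,-0.009]
    - [0,0,-0.009]
    - [0,0,-0.009]
    - [0,0,-0.009]
    - [0,0,-0.009]
    - [0,0,0]
    - [0,0,0]
  dr:
    - [0,0,0]
    - [0,0,0]
    - [0,0,0]
    - [0,0,0]
    - [0,0,0]
    - [0,0,0]
    - [0,0,0]
    - [0,0,0]
    - [0,0,0]
    - [0,0,0]
    - [0,0,0]
    - [0,0,0]
  jaw: 0.0854

```text
time_s: 5.6
position: [0.4739, -0.3178, 0.0744]
tool_rot: [[-0.14, 0.99, -0.001], [0.99, 0.14, 0.001], [0.001, -0.001, -1.0]]
ft_force: [0.7, 0.7, -0.4]
grip_width: 0.0853
```

```bash
cat > look.py <<'E'
from h import *
import sys
S=cam("side");o=observe();p=o["position"];y=o["tool_rot"][:,1];print(p,o["grip_width"],o["ft_force"])
b=S["im"][200:370,200:360].astype(float);b=(255*(b/255)**.4).astype(np.uint8);b=cv2.resize(b,None,fx=3.5,fy=3.5)
cv2.imwrite(f"pics/{sys.argv[1]}.png",np.ascontiguousarray(b[:,:,::-1]))
E
python3 look.py g1
```

```text
[ 0.47413446 -0.31804613  0.07506846] 0.08506940282820707 [ 0.09474248 -0.19766662 -0.36282032]
```

View pics/g1.png

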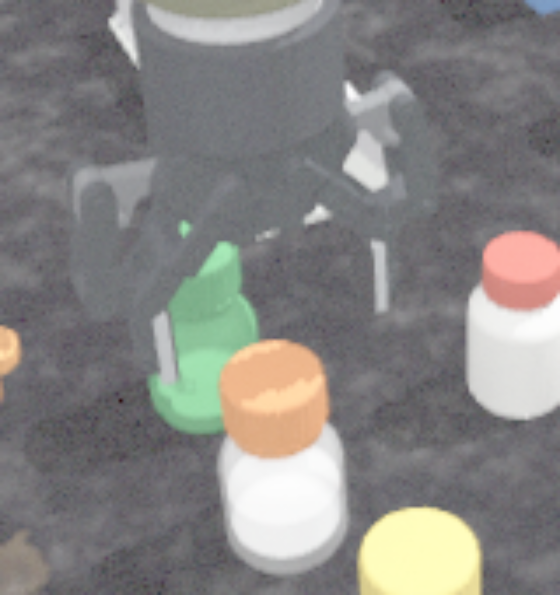

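Run:
```python
from h import *
S=cam("side");T=cam("top");o=observe();p=o["position"];y=o["tool_rot"][:,1]
for dy,z in((0,.12),(-.011,.12),(.03,.088),(.03-.011,.088)):
  q=[(np.array(proj(S,[p[0]+s*y[0],p[1]+dy+s*y[1],z]))-200)*3.5 for s in(-.0427,.0427)]
  print(dy,z,np.round(q,0).tolist(),q[1][0]-q[0][0])
b=T["im"][180:360,340:500].astype(float);b=(255*(b/255)**.5).astype(np.uint8);b=cv2.resize(b,None,fx=3.3,fy=3.3)
cv2.imwrite(f"pics/t1.png",np.ascontiguousarray(b[:,:,::-1]))
```

```text
0 0.12 [[168.0, 369.0], [358.0, 304.0]] 189.89036998979984
-0.011 0.12 [[173.0, 387.0], [366.0, 320.0]] 192.19172582818845
0.03 0.088 [[164.0, 379.0], [342.0, 318.0]] 178.69845844854837
0.019 0.088 [[168.0, 395.0], [349.0, 333.0]] 180.7363995831121
```

View pics/t1.png

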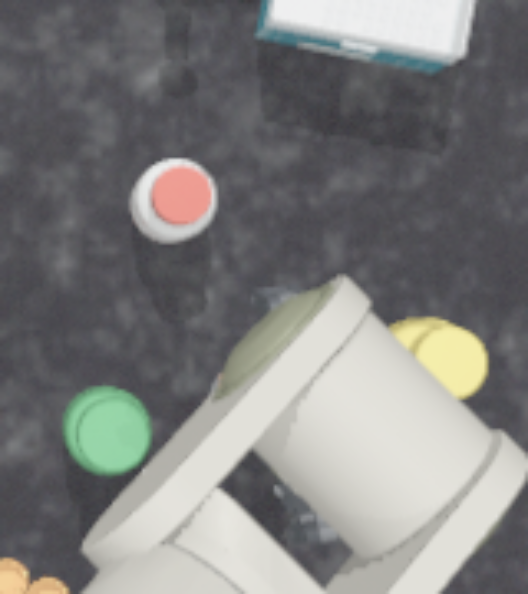

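The side view confirms that the open tips are about 45 mm above the reported TCP. At a reported z of 0.043, the tips should sit about 75 mm above the base once the jaws close on the cap. The grip width will tell: about 44 mm means the cap, about 56 mm the body.

jog_arm:
  travel:
    - [0,0,-0.008]
    - [0,0,-0.008]
    - [0,0,-0.008]
    - [0,0,-0.007]
    - [0,0,0]
    - [0,0,0]
  dr:
    - [0,0,0]
    - [0,0,0]
    - [0,0,0]
    - [0,0,0]
    - [0,0,0]
    - [0,0,0]

```text
time_s: 6.25
position: [0.4739, -0.3178, 0.0435]
tool_rot: [[-0.14, 0.99, -0.001], [0.99, 0.14, 0.001], [0.001, -0.001, -1.0]]
ft_force: [-0.7, -0.0, 0.7]
grip_width: 0.0853
```

```bash
python3 look.py g2
```

```text
[ 0.47408701 -0.31800285  0.04400184] 0.08554798731107136 [-0.06774782  0.1653502   0.80621031]
```

View pics/g2.png

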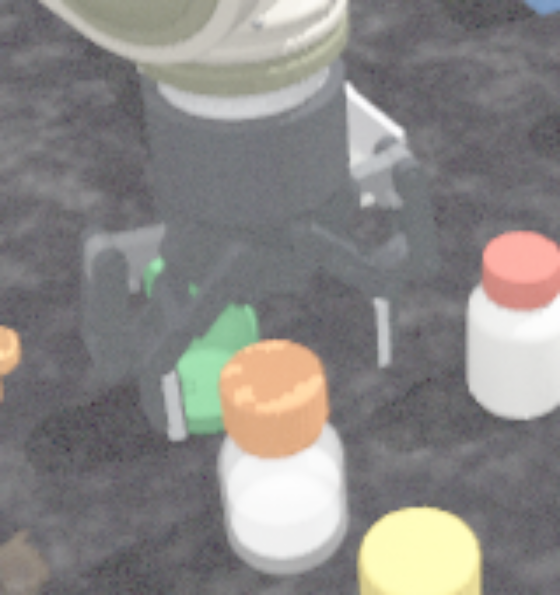

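jog_arm:
  travel:
    - [0,0,0]
    - [0,0,0]
    - [0,0,0]
    - [0,0,0]
    - [0,0,0]
    - [0,0,0]
    - [0,0,0]
    - [0,0,0]
    - [0,0,0]
    - [0,0,0]
  dr:
    - [0,0,0]
    - [0,0,0]
    - [0,0,0]
    - [0,0,0]
    - [0,0,0]
    - [0,0,0]
    - [0,0,0]
    - [0,0,0]
    - [0,0,0]
    - [0,0,0]
  jaw: 0.03
  newtons: 25

```text
time_s: 7.13
position: [0.4741, -0.3182, 0.0446]
tool_rot: [[-0.141, 0.99, 0.0], [0.99, 0.141, -0.001], [-0.001, 0.0, -1.0]]
ft_force: [-2.1, -0.9, 5.6]
grip_width: 0.0429
```

```bash
python3 look.py g3
```

```text
[ 0.47412731 -0.31824539  0.04460363] 0.042709019901253996 [-2.13144829 -1.09461524  5.54057043]
```

View pics/g3.png

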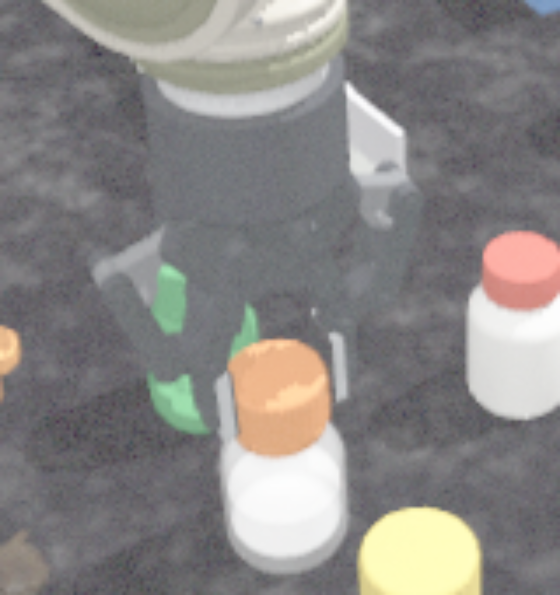

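The jaws stopped at 42.9 mm, so they're on the cap. I'll firm up the grip and lift straight up.

jog_arm:
  travel:
    - [0,0,0]
    - [0,0,0]
    - [0,0,0.006]
    - [0,0,0.012]
    - [0,0,0.018]
    - [0,0,0.02]
    - [0,0,0.02]
    - [0,0,0.02]
    - [0,0,0.016]
    - [0,0,0.006]
    - [0,0,0]
    - [0,0,0]
  dr:
    - [0,0,0]
    - [0,0,0]
    - [0,0,0]
    - [0,0,0]
    - [0,0,0]
    - [0,0,0]
    - [0,0,0]
    - [0,0,0]
    - [0,0,0]
    - [0,0,0]
    - [0,0,0]
    - [0,0,0]
  newtons: 60

```text
time_s: 8.18
position: [0.4738, -0.3176, 0.1613]
tool_rot: [[-0.141, 0.99, -0.001], [0.99, 0.141, 0.001], [0.001, -0.001, -1.0]]
ft_force: [0.5, 0.4, -1.9]
grip_width: 0.0415
```

```bash
python3 look.py g4
```

```text
[ 0.47364808 -0.3175103   0.16083496] 0.041426618512187326 [-0.57885956 -0.20132906 -2.11667325]
```

View pics/g4.png

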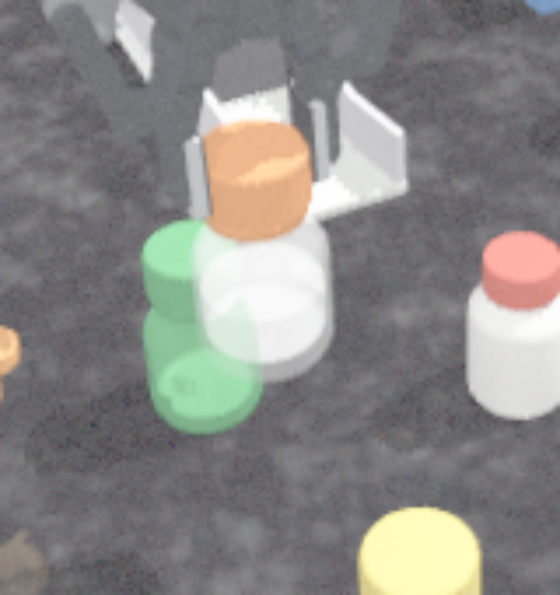

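Run:
```python
from h import *
S=cam("side");o=observe();p=o["position"]
h=cv2.cvtColor(S["im"],cv2.COLOR_RGB2HSV)
m=((h[...,0]<18)&(h[...,1]>110)&(h[...,2]>90)).astype(np.uint8);m[:, :240]=0;m[:,300:]=0;m[280:]=0;m[:225]=0
ys,xs=np.nonzero(m);print(xs.min(),xs.max(),ys.min(),ys.max())
u,v=(xs.min()+xs.max())/2,(ys.min()+ys.max())/2
print(plane(S,u,v,.0865+.1165))
w=plane(S,278,313.5,.0865);print("before",w)
# projected verticality
for X in([.474,-.3175,.1165],[.474,-.3175,.2155]):print((np.array(proj(S,X))-200)*3.5)
```

```text
258 288 235 268
[ 0.47587972 -0.32254242  0.203     ]
before [ 0.47445501 -0.32008377  0.0865    ]
[265.09158611 341.33788695]
[244.968554  147.5748951]
```

jog_arm:
  travel:
    - [0.003,0.01,0]
    - [0.0066,0.0235,0]
    - [0.0078,0.0275,0]
    - [0.0078,0.0275,0]
    - [0.0078,0.0275,0]
    - [0.0078,0.0275,0]
    - [0.0078,0.0275,0]
    - [0.0078,0.0275,0]
    - [0.0078,0.0275,0]
    - [0.0078,0.0275,0]
    - [0.0045,0.0145,0]
    - [0.0015,0.005,0]
    - [0,0,0]
    - [0,0,-0.01]
    - [0,0,-0.018]
    - [0,0,-0.018]
    - [0,0,-0.018]
    - [0,0,-0.01]
    - [0,0,0]
    - [0,0,0]
  dr:
    - [0,0,0]
    - [0,0,0]
    - [0,0,0]
    - [0,0,0]
    - [0,0,0]
    - [0,0,0]
    - [0,0,0]
    - [0,0,0]
    - [0,0,0]
    - [0,0,0]
    - [0,0,0]
    - [0,0,0]
    - [0,0,0]
    - [0,0,0]
    - [0,0,0]
    - [0,0,0]
    - [0,0,0]
    - [0,0,0]
    - [0,0,0]
    - [0,0,0]

```text
time_s: 9.95
position: [0.552, -0.0456, 0.0883]
tool_rot: [[-0.14, 0.99, -0.0], [0.99, 0.14, 0.0], [0.0, -0.0, -1.0]]
ft_force: [-0.2, -0.3, -1.6]
grip_width: 0.0417
```

```bash
cat > look2.py <<'E'
from h import *
import sys
S=cam("side");T=cam("top");o=observe();p=o["position"];print(p,o["grip_width"],o["ft_force"],o["time_s"])
def z(im,x0,y0,x1,y1):
    b=im[y0:y1,x0:x1].astype(float);b=(255*(b/255)**.6).astype(np.uint8);return cv2.resize(b,(400,400*(y1-y0)//(x1-x0)))
a=z(S["im"],205,150,335,275);b=z(T["im"],180,215,330,359)
im=np.hstack([a,b]) if a.shape==b.shape else np.hstack([a,cv2.resize(b,(400,a.shape[0]))])
cv2.imwrite(f"pics/{sys.argv[1]}.png",np.ascontiguousarray(im[:,:,::-1]))
E
python3 look2.py l1
```

```text
[ 0.55261216 -0.04545225  0.08917567] 0.0415816159671638 [-0.35545027  0.82574074 -0.78073698] 10.05
```

View pics/l1.png

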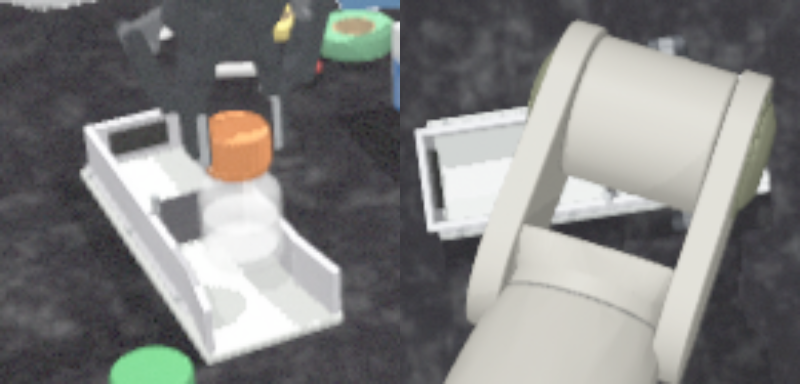

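```bash
cat > capm.py <<'E'
from h import *
S=cam("side");o=observe();p=o["position"]
h=cv2.cvtColor(S["im"],cv2.COLOR_RGB2HSV)
m=((h[...,0]<18)&(h[...,1]>110)&(h[...,2]>90)).astype(np.uint8);m[:160]=0;m[260:]=0;m[:,:240]=0;m[:,330:]=0
n,l,st,ce=cv2.connectedComponentsWithStats(m);k=1+np.argmax(st[1:,4]);x,y,w,hh,a=st[k];print(st[k])
u,v=x+(w-1)/2,y+(hh-1)/2
X=plane(S,u,v,.0865+p[2]-.0446);print("cap",X,"tcp",p,o["ft_force"],o["grip_width"],o["time_s"])
d=np.array([-.142,.990]);g=np.array([.542,.031]);r=X[:2]-g
print("lane x",r@d,"lane y",r@np.array([-d[1],d[0]]))
r=p[:2]-g;print("tcp lane x",r@d,"lane y",r@np.array([-d[1],d[0]]))
E
python3 capm.py
```

```text
[272 185  22  24 426]
cap [ 0.55530512 -0.04838928  0.13111161] tcp [ 0.55259756 -0.04536088  0.08921161] [ 0.38023905 -0.44707784 -0.55074893] 0.04170928878451474 10.1
lane x -0.08048471531061512 lane y -0.0018987860888434332
tcp lane x -0.07710212686146312 lane y 0.00035166211919415035
```

jog_arm:
  travel:
    - [0,0.003,-0.006]
    - [0,0,-0.008]
    - [0,0,-0.008]
    - [0,0,-0.006]
    - [0,0,-0.003]
    - [0,0,-0.002]
    - [0,0,-0.001]
    - [0,0,0]
    - [0,0,0]
  dr:
    - [0,0,0]
    - [0,0,0]
    - [0,0,0]
    - [0,0,0]
    - [0,0,0]
    - [0,0,0]
    - [0,0,0]
    - [0,0,0]
    - [0,0,0]

```text
time_s: 10.85
position: [0.5522, -0.042, 0.0543]
tool_rot: [[-0.14, 0.99, 0.0], [0.99, 0.14, -0.0], [-0.0, 0.0, -1.0]]
ft_force: [0.0, -0.5, -1.3]
grip_width: 0.0417
```

```bash
python3 capm.py; python3 look2.py l2
```

```text
[273 200  21  23 398]
cap [ 0.5546277  -0.04548381  0.09628626] tcp [ 0.5522129  -0.04204287  0.05438626] [ 0.01005523 -0.59065193 -0.65784701] 0.041531108147167026 10.9
lane x -0.07751210177118453 lane y -0.0016407182582720819
tcp lane x -0.07376267369239752 lane y 0.0002613137302880817
[ 0.5522064  -0.04200418  0.05437939] 0.041321153901267366 [ 0.31446939  0.17716108 -2.12789699] 11.0
```

View pics/l2.png

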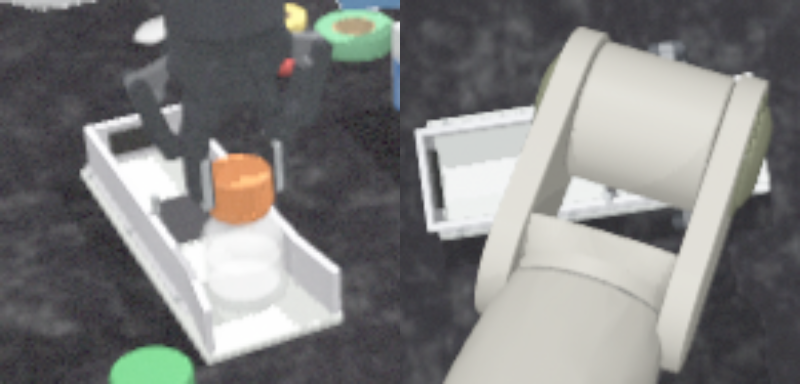

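jog_arm:
  travel:
    - [0,0,-0.0005]
    - [0,0,-0.0005]
    - [0,0,-0.0005]
    - [0,0,-0.0005]
    - [0,0,0]
  dr:
    - [0,0,0]
    - [0,0,0]
    - [0,0,0]
    - [0,0,0]
    - [0,0,0]

```text
time_s: 11.42
position: [0.5522, -0.0421, 0.0529]
tool_rot: [[-0.141, 0.99, 0.001], [0.99, 0.141, -0.001], [-0.001, 0.001, -1.0]]
ft_force: [-2.0, 0.0, 6.1]
grip_width: 0.0418
```

Contact came at the expected deck height. I'll open the jaws so the bottle stands on its own, then regrip so it sits square on the deck.

jog_arm:
  travel:
    - [0,0,0]
    - [0,0,0]
    - [0,0,0]
    - [0,0,0]
    - [0,0,0]
    - [0,0,0]
    - [0,0,0]
  dr:
    - [0,0,0]
    - [0,0,0]
    - [0,0,0]
    - [0,0,0]
    - [0,0,0]
    - [0,0,0]
    - [0,0,0]
  jaw: 0.07

```text
time_s: 12.0
position: [0.5521, -0.042, 0.0521]
tool_rot: [[-0.141, 0.99, -0.0], [0.99, 0.141, -0.0], [0.0, -0.0, -1.0]]
ft_force: [0.2, -0.1, -0.1]
grip_width: 0.0699
```

```bash
python3 capm.py; python3 look2.py l3
```

```text
[271 201  23  23 443]
cap [ 0.55252785 -0.04486111  0.09401747] tcp [ 0.55206091 -0.04193196  0.05211747] [ 1.11794379 -0.21810594 -0.09333162] 0.07027831830536986 12.05
lane x -0.07659745201923712 lane y 0.00034970386109193054
tcp lane x -0.07363128957167041 lane y 0.00039603729696444546
[ 0.55204106 -0.04192279  0.05209153] 0.06984189093126532 [ 0.58141359  0.25903801 -0.13107393] 12.15
```

View pics/l3.png

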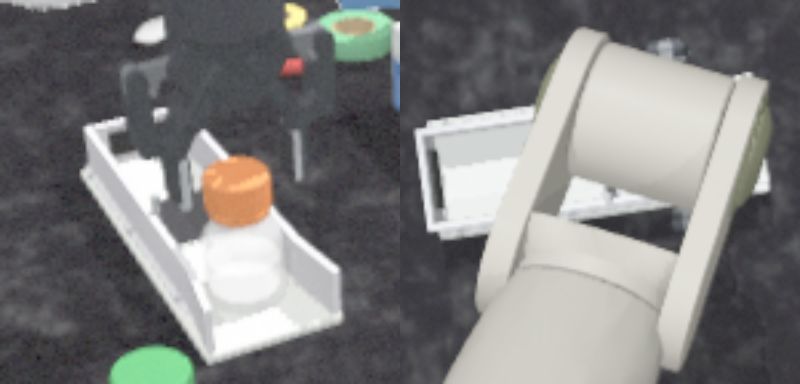

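jog_arm:
  travel:
    - [0,0,0.001]
    - [0,0,0]
    - [0,0,0]
    - [0,0,0]
    - [0,0,0]
    - [0,0,0]
    - [0,0,0]
  dr:
    - [0,0,0]
    - [0,0,0]
    - [0,0,0]
    - [0,0,0]
    - [0,0,0]
    - [0,0,0]
    - [0,0,0]
  jaw: 0.03
  newtons: 40

```text
time_s: 12.73
position: [0.5522, -0.0421, 0.0536]
tool_rot: [[-0.141, 0.99, 0.001], [0.99, 0.141, -0.0], [-0.0, 0.001, -1.0]]
ft_force: [-2.4, -0.5, 6.5]
grip_width: 0.0424
```

jog_arm:
  travel:
    - [-0.0003,0.002,0]
    - [-0.0006,0.004,0]
    - [-0.0008,0.006,0]
    - [-0.0008,0.006,0]
    - [-0.0008,0.006,0]
    - [-0.0008,0.006,0]
    - [-0.0008,0.006,0]
    - [-0.0008,0.006,0]
    - [-0.0008,0.006,0]
    - [-0.0008,0.006,0]
    - [-0.0008,0.006,0]
    - [-0.0008,0.006,0]
    - [-0.0008,0.006,0]
    - [-0.0008,0.006,0]
    - [-0.0004,0.003,0]
    - [0,0,0]
  dr:
    - [0,0,0]
    - [0,0,0]
    - [0,0,0]
    - [0,0,0]
    - [0,0,0]
    - [0,0,0]
    - [0,0,0]
    - [0,0,0]
    - [0,0,0]
    - [0,0,0]
    - [0,0,0]
    - [0,0,0]
    - [0,0,0]
    - [0,0,0]
    - [0,0,0]
    - [0,0,0]

```text
time_s: 14.07
position: [0.5409, 0.0398, 0.0531]
tool_rot: [[-0.141, 0.99, -0.0], [0.99, 0.141, 0.0], [0.0, -0.0, -1.0]]
ft_force: [0.1, -1.9, 3.4]
grip_width: 0.0424
```

```bash
python3 capm.py; python3 look2.py l4
```

```text
[260 187  20  17 268]
cap [0.54480782 0.03311948 0.09504203] tcp [0.54098305 0.03948001 0.05314203] [-0.40221262 -1.57916688  4.08490083] 0.04201501877395284 14.1167
lane x 0.0016995725040442776 lane y -0.0030807099853825295
tcp lane x 0.008539621558419745 lane y -0.0001973819533180317
[0.54103025 0.03914802 0.05316322] 0.04207641620708622 [-0.74260919 -0.97317666  5.10522665] 14.2167
```

View pics/l4.png

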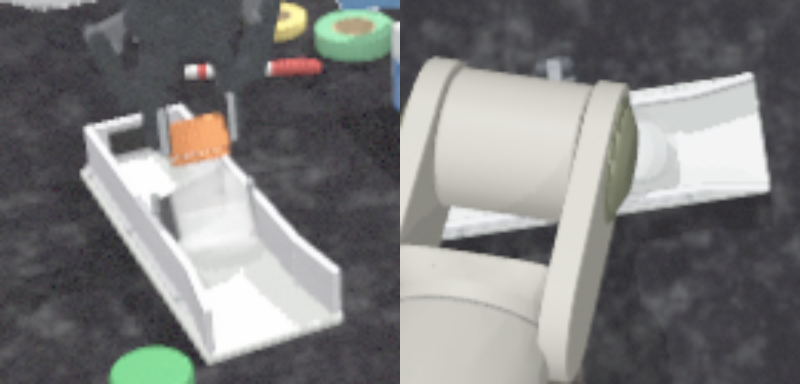

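The bottle has pitched in the grip: the cap leans towards the end stop and the base lags. I'll measure the tilt before correcting it.

Run:
```python
from h import *
S=cam("side");b=S["im"][165:275,215:335].astype(float);b=(255*(b/255)**.9).astype(np.uint8)
cv2.imwrite("pics/tilt.png",np.ascontiguousarray(cv2.resize(b,None,fx=6,fy=5.4,interpolation=cv2.INTER_CUBIC)[:,:,::-1]))
```

```text
(no output)
```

View pics/tilt.png

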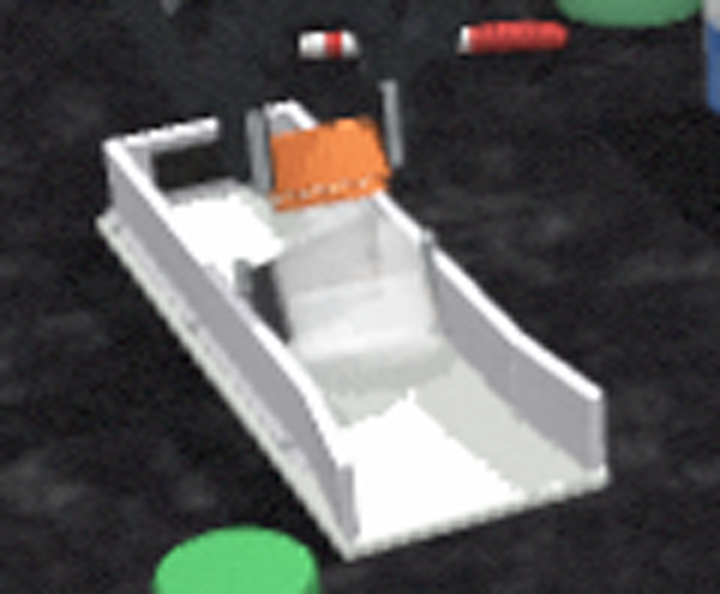

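The tilt is about 28°, pivoting about the jaw axis. I'll loosen the grip to 20 N and back off along the lane, so deck drag on the base swings it upright again.

jog_arm:
  travel:
    - [0,0,0.001]
    - [0.0003,-0.002,0]
    - [0.0006,-0.004,0]
    - [0.0006,-0.004,0]
    - [0.0006,-0.004,0]
    - [0.0006,-0.004,0]
    - [0.0006,-0.004,0]
    - [0,0,0]
  dr:
    - [0,0,0]
    - [0,0,0]
    - [0,0,0]
    - [0,0,0]
    - [0,0,0]
    - [0,0,0]
    - [0,0,0]
    - [0,0,0]
  newtons: 20

```text
time_s: 14.93
position: [0.5448, 0.0168, 0.055]
tool_rot: [[-0.14, 0.99, 0.001], [0.99, 0.14, 0.001], [0.001, 0.001, -1.0]]
ft_force: [-1.3, 1.3, 11.0]
grip_width: 0.0422
```

```bash
cat > look3.py <<'E'
from h import *
import sys
S=cam("side");o=observe();print(o["position"],o["grip_width"],o["ft_force"],o["time_s"])
b=S["im"][165:275,215:335]
cv2.imwrite(f"pics/{sys.argv[1]}.png",np.ascontiguousarray(cv2.resize(b,None,fx=5,fy=5,interpolation=cv2.INTER_CUBIC)[:,:,::-1]))
E
python3 look3.py r1
```

```text
[0.54472801 0.01698343 0.05500133] 0.04259019270645679 [-2.01596931  1.99854733 10.56564855] 14.9833
```

View pics/r1.png

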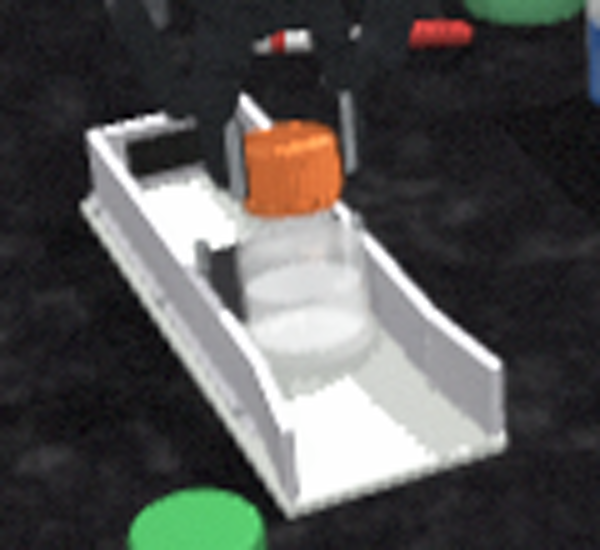

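It's righting. I'll keep backing off.

jog_arm:
  travel:
    - [0.0006,-0.004,0]
    - [0.0006,-0.004,0]
    - [0.0006,-0.004,0]
    - [0.0006,-0.004,-0.0005]
    - [0.0006,-0.004,-0.0005]
    - [0,0,0]
  dr:
    - [0,0,0]
    - [0,0,0]
    - [0,0,0]
    - [0,0,0]
    - [0,0,0]
    - [0,0,0]

```text
time_s: 15.48
position: [0.5473, -0.0036, 0.053]
tool_rot: [[-0.14, 0.99, -0.001], [0.99, 0.14, 0.0], [0.0, -0.001, -1.0]]
ft_force: [-2.2, 2.2, 4.2]
grip_width: 0.0426
```

```bash
python3 look3.py r2
```

```text
[ 0.54725356 -0.00338489  0.05304884] 0.042270335840299794 [-1.73528078  1.94778379  4.15793365] 15.5333
```

View pics/r2.png

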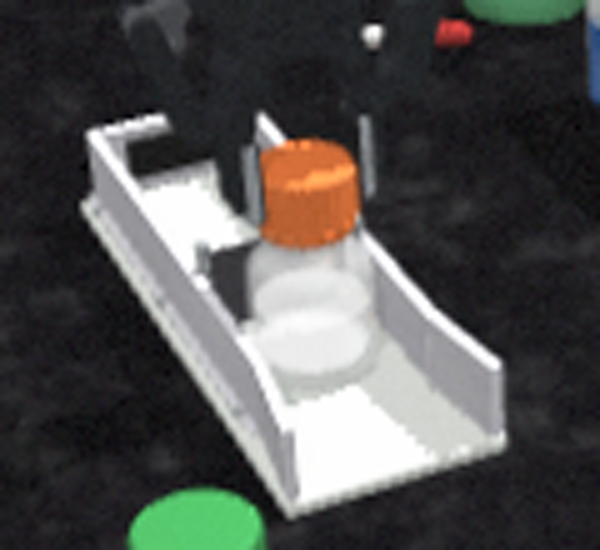

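jog_arm:
  travel:
    - [0,0,0]
    - [0,0,0]
    - [0,0,0]
    - [0,0,0]
    - [0,0,0]
    - [0,0,0]
  dr:
    - [0,0,0]
    - [0,0,0]
    - [0,0,0]
    - [0,0,0]
    - [0,0,0]
    - [0,0,0]
  jaw: 0.08

```text
time_s: 16.03
position: [0.5475, -0.003, 0.0531]
tool_rot: [[-0.141, 0.99, -0.0], [0.99, 0.141, -0.0], [-0.0, -0.0, -1.0]]
ft_force: [-0.2, -0.5, 0.2]
grip_width: 0.0804
```

```bash
python3 look3.py r3; python3 capm.py
```

```text
[ 0.54747223 -0.00298497  0.05307056] 0.08023156675254271 [0.77429576 0.23393868 0.08249436] 16.0833
[264 194  23  22 418]
cap [ 0.54613355 -0.0115176   0.09499219] tcp [ 0.5474609  -0.00296763  0.05309219] [ 0.29029481 -0.29033203 -1.42017642] 0.07992898675235507 16.1333
lane x -0.04267938831458376 lane y 0.0019452803450746322
tcp lane x -0.03440340300934864 lane y -0.0005828833252346976
```

View pics/r3.png

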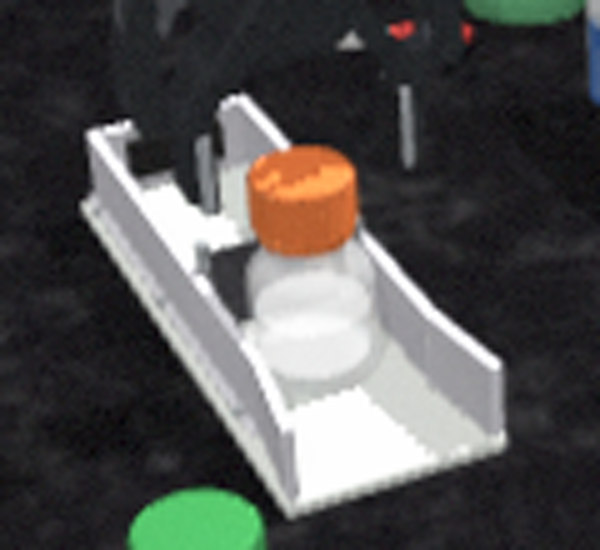

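The bottle stands upright and free, at about lane x = −42 mm. Pushing by the cap pitches it, so I'll push low on the body from behind instead. The jaws will be nearly closed, giving two contact edges, and the tool will lean back so the hand clears the cap. First I lift clear, go back and tilt.

jog_arm:
  travel:
    - [0,0,0.01]
    - [0,0,0.02]
    - [0,0,0.02]
    - [0,0,0.02]
    - [0.001,-0.007,0.005]
    - [0.003,-0.021,0]
    - [0.003,-0.021,0]
    - [0.003,-0.021,0]
    - [0,0,0]
    - [0,0,-0.02]
    - [0,0,-0.02]
    - [0,0,-0.015]
    - [0,0,0]
    - [0,0,0]
  dr:
    - [0,0,0]
    - [0,0,0]
    - [0,0,0]
    - [0,0,0]
    - [0,0,0]
    - [0.0866,0.0122,0]
    - [0.0866,0.0122,0]
    - [0.0866,0.0122,0]
    - [0.0866,0.0122,0]
    - [0,0,0]
    - [0,0,0]
    - [0,0,0]
    - [0,0,0]
    - [0,0,0]

```text
time_s: 17.3
position: [0.5572, -0.0732, 0.0729]
tool_rot: [[-0.131, 0.99, -0.049], [0.93, 0.14, 0.34], [0.344, -0.001, -0.939]]
ft_force: [-0.1, 0.2, -0.2]
grip_width: 0.08
```

jog_arm:
  travel:
    - [0,0,0]
    - [0,0,0]
    - [0,0,0]
    - [0,0,0]
    - [0,0,0]
    - [0,0,0]
    - [0,0,0]
    - [0,0,0]
  dr:
    - [0,0,0]
    - [0,0,0]
    - [0,0,0]
    - [0,0,0]
    - [0,0,0]
    - [0,0,0]
    - [0,0,0]
    - [0,0,0]
  jaw: 0.02

```text
time_s: 17.97
position: [0.5575, -0.073, 0.0732]
tool_rot: [[-0.132, 0.99, -0.048], [0.93, 0.14, 0.339], [0.343, 0.0, -0.939]]
ft_force: [0.2, 0.0, -1.1]
grip_width: 0.0198
```

```bash
cat > look4.py <<'E'
from h import *
import sys
S=cam("side");T=cam("top");o=observe();p=o["position"];print(p,o["grip_width"],o["ft_force"],o["time_s"])
zt=o["tool_rot"][:,2];print(zt)
for k in(0,.02,.031,.04):print(k,np.round((np.array(proj(S,p-k*zt))-[205,145])*4,0))
def z(im,x0,y0,x1,y1):
    b=im[y0:y1,x0:x1].astype(float);b=(255*(b/255)**.6).astype(np.uint8);return cv2.resize(b,None,fx=4,fy=4)
cv2.imwrite(f"pics/{sys.argv[1]}.png",np.ascontiguousarray(z(S["im"],205,145,345,285)[:,:,::-1]))
cv2.imwrite(f"pics/{sys.argv[1]}t.png",np.ascontiguousarray(z(T["im"],170,215,350,325)[:,:,::-1]))
E
python3 look4.py p1
```

```text
[ 0.557452   -0.07296139  0.07312072] 0.019834392521236185 [ 0.41239906 -0.03901118  0.29455681] 18.0667
[-0.04781392  0.33938268 -0.9394324 ]
0 [334. 329.]
0.02 [338. 303.]
0.031 [339. 289.]
0.04 [341. 277.]
```

View pics/p1.png

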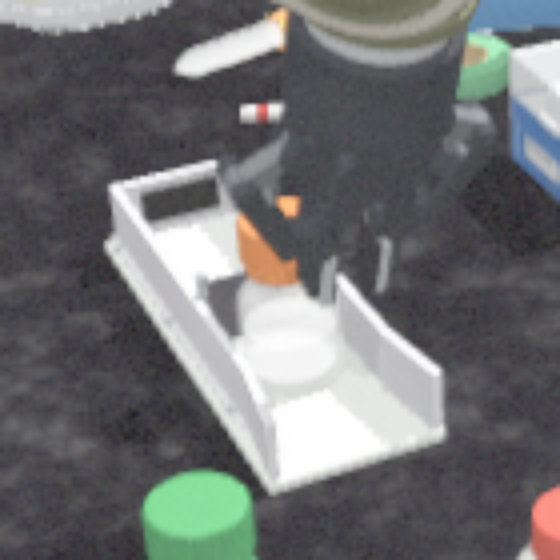

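View pics/p1t.png

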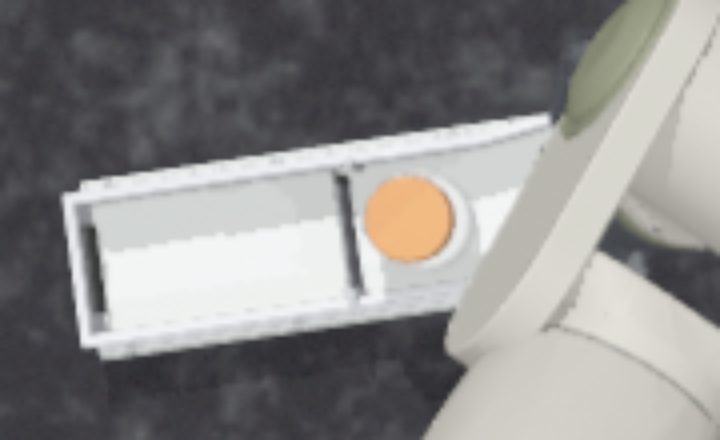

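```bash
cat > capt.py <<'E'
from h import *
T=cam("top")
h=cv2.cvtColor(T["im"],cv2.COLOR_RGB2HSV)
m=((h[...,0]<18)&(h[...,1]>90)&(h[...,2]>120)).astype(np.uint8);m[:230]=0;m[310:]=0;m[:,:180]=0;m[:,335:]=0
n,l,st,ce=cv2.connectedComponentsWithStats(m);k=1+np.argmax(st[1:,4]);x,y,w,hh,a=st[k];print(st[k])
X=plane(T,x+(w-1)/2,y+(hh-1)/2,.107)
d=np.array([-.142,.990]);g=np.array([.5415,.031]);r=X[:2]-g
print("cap",X,"lane x",r@d,"lane y",r@np.array([-d[1],d[0]]))
E
python3 capt.py
```

```text
[261 259  23  22 373]
cap [ 0.54578411 -0.00907083  0.107     ] lane x -0.040278467199712294 lane y 0.001448785824356188
```

The bottle is at lane x = −40 mm, y = +1 mm, and the flap is shut. Now I lower behind it.

jog_arm:
  travel:
    - [-0.002,0,-0.01]
    - [0,0,-0.014]
    - [0,0,-0.014]
    - [0,0,-0.014]
    - [0,0,-0.01]
    - [0,0,-0.006]
    - [0,0,0]
    - [0,0,0]
  dr:
    - [0,0,0]
    - [0,0,0]
    - [0,0,0]
    - [0,0,0]
    - [0,0,0]
    - [0,0,0]
    - [0,0,0]
    - [0,0,0]

```text
time_s: 18.78
position: [0.5555, -0.073, 0.0051]
tool_rot: [[-0.132, 0.99, -0.048], [0.93, 0.14, 0.34], [0.343, 0.0, -0.939]]
ft_force: [-0.4, 0.2, 0.6]
grip_width: 0.0201
```

```bash
python3 look4.py p2
```

```text
[ 0.55581634 -0.0731422   0.00572378] 0.02008639941188131 [0.03817919 0.19100743 0.21685784] 18.8833
[-0.04677235  0.33887093 -0.93966954]
0 [339. 437.]
0.02 [342. 415.]
0.031 [344. 402.]
0.04 [346. 392.]
```

View pics/p2.png

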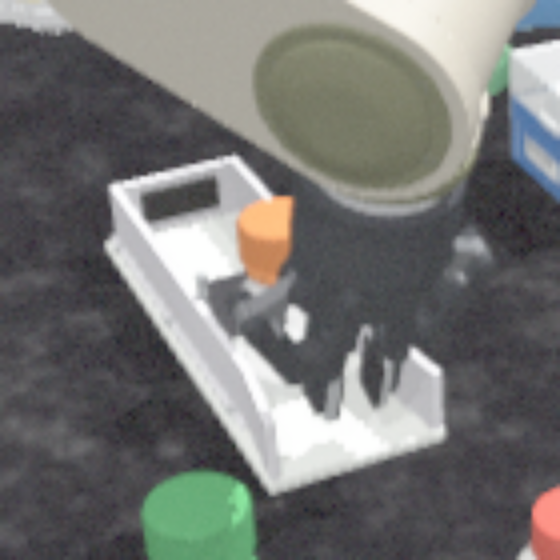

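jog_arm:
  travel:
    - [-0.0004,0.003,0]
    - [-0.0008,0.006,0]
    - [-0.0008,0.006,0]
    - [-0.0008,0.006,0]
    - [-0.0006,0.004,0]
    - [-0.0006,0.004,0]
    - [-0.0006,0.004,0]
    - [-0.0006,0.004,0]
    - [-0.0006,0.004,0]
    - [-0.0006,0.004,0]
    - [-0.0006,0.004,0]
    - [-0.0006,0.004,0]
    - [-0.0006,0.004,0]
    - [0,0,0]
  dr:
    - [0,0,0]
    - [0,0,0]
    - [0,0,0]
    - [0,0,0]
    - [0,0,0]
    - [0,0,0]
    - [0,0,0]
    - [0,0,0]
    - [0,0,0]
    - [0,0,0]
    - [0,0,0]
    - [0,0,0]
    - [0,0,0]
    - [0,0,0]

```text
time_s: 20.05
position: [0.5471, -0.0152, 0.0052]
tool_rot: [[-0.133, 0.99, -0.048], [0.93, 0.141, 0.339], [0.343, 0.0, -0.939]]
ft_force: [0.1, -0.9, -0.1]
grip_width: 0.02
```

```bash
python3 look4.py p3;python3 capt.py
```

```text
[ 0.54718647 -0.015715    0.005124  ] 0.020246534766912905 [ 0.20206736 -0.83225241  0.35301999] 20.15
[-0.04805824  0.33961714 -0.93933519]
0 [297. 383.]
0.02 [299. 361.]
0.031 [300. 349.]
0.04 [301. 338.]
[253 260  21  21 316]
cap [0.54487042 0.00948797 0.107     ] lane x -0.021775508670305695 lane y -0.0002820075174826303
```

View pics/p3.png

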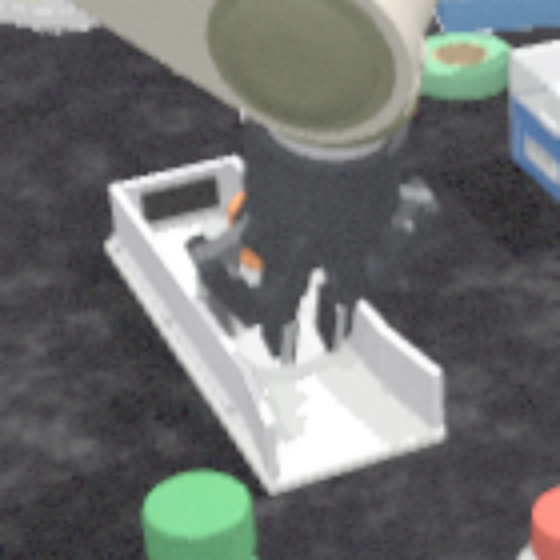

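View pics/p3t.png

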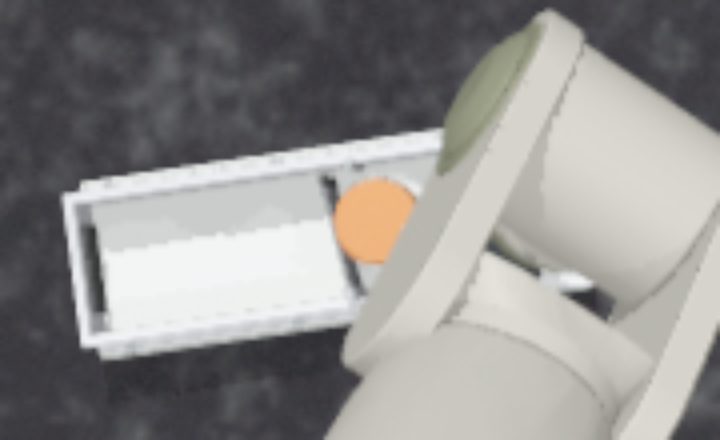

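The bottle is moving, upright and centred, and the flap has started to open. I'll continue.

jog_arm:
  travel:
    - [-0.0006,0.004,0]
    - [-0.0006,0.004,0]
    - [-0.0006,0.004,0]
    - [-0.0006,0.004,0]
    - [-0.0006,0.004,0]
    - [-0.0006,0.004,0]
    - [-0.0006,0.004,0]
    - [-0.0006,0.004,0]
    - [-0.0006,0.004,0]
    - [0,0,0]
  dr:
    - [0,0,0]
    - [0,0,0]
    - [0,0,0]
    - [0,0,0]
    - [0,0,0]
    - [0,0,0]
    - [0,0,0]
    - [0,0,0]
    - [0,0,0]
    - [0,0,0]

```text
time_s: 21.03
position: [0.5417, 0.0209, 0.0052]
tool_rot: [[-0.133, 0.99, -0.048], [0.93, 0.141, 0.34], [0.343, 0.0, -0.939]]
ft_force: [0.5, -1.5, 0.1]
grip_width: 0.0201
```

```bash
python3 look4.py p4;python3 capt.py
```

```text
[0.5416409  0.02053532 0.00512217] 0.019569683182248863 [ 0.76150902 -0.59981472  0.83528827] 21.1333
[-0.04834496  0.34001133 -0.93917786]
0 [271. 351.]
0.02 [273. 329.]
0.031 [274. 317.]
0.04 [275. 306.]
[236 262  20  22 287]
cap [0.5399517  0.04559344 0.107     ] lane x 0.014667361592250659 lane y -0.0005394543762229359
```

View pics/p4.png

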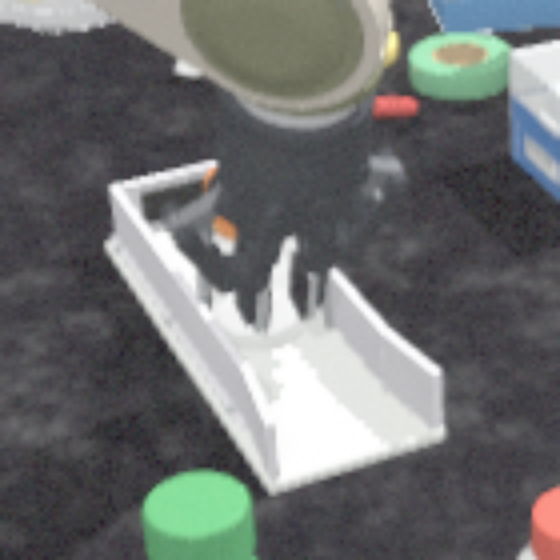

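View pics/p4t.png

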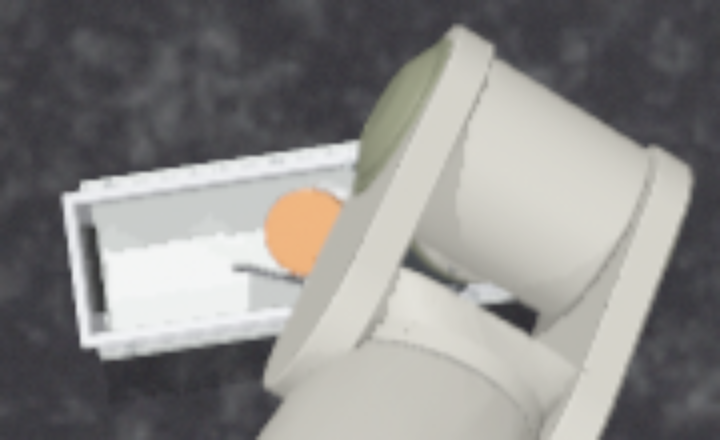

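The flap has swung open, pushed by the bottle itself, which is still upright. Continuing.

jog_arm:
  travel:
    - [-0.0006,0.004,0]
    - [-0.0006,0.004,0]
    - [-0.0006,0.004,0]
    - [-0.0006,0.004,0]
    - [-0.0006,0.004,0]
    - [-0.0006,0.004,0]
    - [-0.0006,0.004,0]
    - [-0.0006,0.004,0]
    - [-0.0006,0.004,0]
    - [-0.0006,0.004,0]
    - [-0.0006,0.004,0]
    - [-0.0006,0.004,0]
    - [-0.0006,0.004,0]
    - [-0.0006,0.004,0]
    - [-0.0006,0.004,0]
    - [-0.0006,0.004,0]
    - [-0.0006,0.004,0]
    - [-0.0006,0.004,0]
    - [-0.0003,0.002,0]
    - [0,0,0]
  dr:
    - [0,0,0]
    - [0,0,0]
    - [0,0,0]
    - [0,0,0]
    - [0,0,0]
    - [0,0,0]
    - [0,0,0]
    - [0,0,0]
    - [0,0,0]
    - [0,0,0]
    - [0,0,0]
    - [0,0,0]
    - [0,0,0]
    - [0,0,0]
    - [0,0,0]
    - [0,0,0]
    - [0,0,0]
    - [0,0,0]
    - [0,0,0]
    - [0,0,0]

```text
time_s: 22.85
position: [0.5306, 0.0945, 0.0051]
tool_rot: [[-0.132, 0.99, -0.048], [0.93, 0.141, 0.34], [0.343, 0.0, -0.939]]
ft_force: [0.8, 0.5, -0.7]
grip_width: 0.0201
```

```bash
python3 look4.py p5;python3 capt.py
```

```text
[0.53065926 0.09430228 0.00509996] 0.020188193943389162 [ 0.21089563  1.4436901  -0.76178022] 22.95
[-0.0480934   0.33978208 -0.93927374]
0 [224. 291.]
0.02 [225. 269.]
0.031 [226. 257.]
0.04 [226. 247.]
[200 268  17  21 227]
cap [0.52910455 0.12305791 0.107     ] lane x 0.09289748049236042 lane y -0.0008007249143601312
```

View pics/p5t.png

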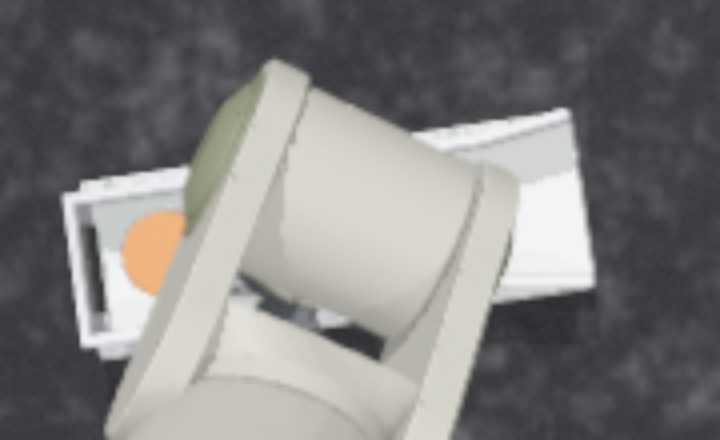

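View pics/p5.png

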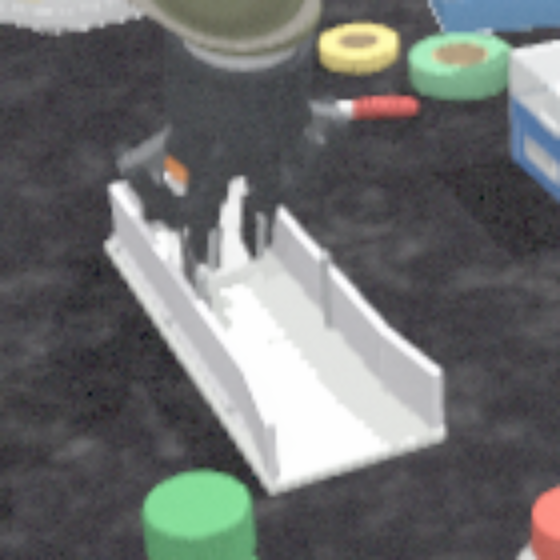

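jog_arm:
  travel:
    - [-0.0004,0.003,0]
    - [-0.0004,0.003,0]
    - [-0.0004,0.003,0]
    - [-0.0004,0.003,0]
    - [-0.0004,0.003,0]
    - [-0.0004,0.003,0]
    - [-0.0003,0.002,0]
    - [0,0,0]
  dr:
    - [0,0,0]
    - [0,0,0]
    - [0,0,0]
    - [0,0,0]
    - [0,0,0]
    - [0,0,0]
    - [0,0,0]
    - [0,0,0]

```text
time_s: 23.67
position: [0.5278, 0.1146, 0.0051]
tool_rot: [[-0.132, 0.99, -0.048], [0.93, 0.141, 0.34], [0.343, 0.0, -0.939]]
ft_force: [0.4, -0.5, -1.0]
grip_width: 0.0201
```

jog_arm:
  travel:
    - [-0.0001,0.001,0]
    - [-0.0001,0.001,0]
    - [-0.0001,0.001,0]
    - [0,0,0]
  dr:
    - [0,0,0]
    - [0,0,0]
    - [0,0,0]
    - [0,0,0]

```text
time_s: 24.0
position: [0.5277, 0.1171, 0.0051]
tool_rot: [[-0.132, 0.99, -0.048], [0.93, 0.14, 0.339], [0.343, 0.0, -0.939]]
ft_force: [2.0, 0.3, 1.2]
grip_width: 0.0202
```

```bash
python3 look4.py p6;python3 capt.py
```

```text
[0.52772623 0.11710635 0.00512715] 0.020137094763713618 [ 1.13048969 -0.26162155  0.21629444] 24.1
[-0.04788151  0.33951552 -0.93938095]
0 [212. 273.]
0.02 [212. 252.]
0.031 [213. 239.]
0.04 [213. 229.]
[190 269  14  22 202]
cap [0.52615813 0.14684412 0.107     ] lane x 0.11686422865887207 lane y -0.0012614134922272404
```

View pics/p6t.png

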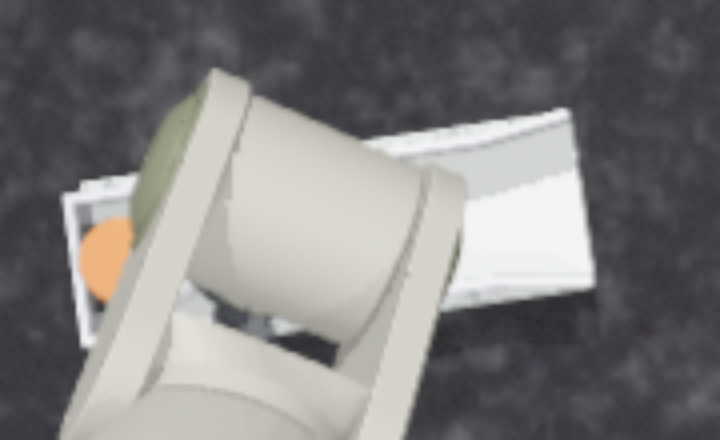

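View pics/p6.png

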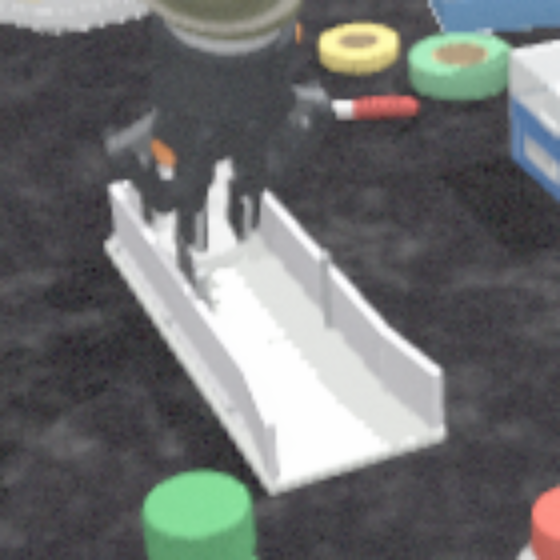

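jog_arm:
  travel:
    - [-0.0001,0.001,0]
    - [-0.0001,0.001,0]
    - [-0.0001,0.001,0]
    - [0,0,0]
  dr:
    - [0,0,0]
    - [0,0,0]
    - [0,0,0]
    - [0,0,0]

```text
time_s: 24.48
position: [0.5274, 0.1202, 0.0051]
tool_rot: [[-0.132, 0.99, -0.048], [0.93, 0.141, 0.339], [0.343, 0.0, -0.939]]
ft_force: [1.1, -1.3, -1.0]
grip_width: 0.0195
```

jog_arm:
  travel:
    - [-0.0001,0.001,0]
    - [-0.0001,0.001,0]
    - [0,0,0]
  dr:
    - [0,0,0]
    - [0,0,0]
    - [0,0,0]

```text
time_s: 24.73
position: [0.5272, 0.1222, 0.0051]
tool_rot: [[-0.132, 0.99, -0.048], [0.93, 0.141, 0.339], [0.343, 0.0, -0.939]]
ft_force: [1.3, -0.7, 0.3]
grip_width: 0.0198
```

jog_arm:
  travel:
    - [-0.0001,0.001,0]
    - [-0.0001,0.001,0]
    - [0,0,0]
  dr:
    - [0,0,0]
    - [0,0,0]
    - [0,0,0]

```text
time_s: 24.98
position: [0.5277, 0.123, 0.0052]
tool_rot: [[-0.133, 0.99, -0.046], [0.931, 0.14, 0.337], [0.34, 0.002, -0.94]]
ft_force: [2.8, -8.2, 0.8]
grip_width: 0.0199
```

jog_arm:
  travel:
    - [-0.0001,0.001,0]
    - [0,0,0]
  dr:
    - [0,0,0]
    - [0,0,0]

```text
time_s: 25.15
position: [0.528, 0.1232, 0.0052]
tool_rot: [[-0.133, 0.99, -0.045], [0.931, 0.14, 0.336], [0.339, 0.002, -0.941]]
ft_force: [1.8, -11.7, 1.0]
grip_width: 0.0198
```

```bash
python3 look4.py p7;python3 capt.py
```

```text
[0.52797531 0.12321236 0.0052454 ] 0.01957061957099253 [  0.80836719 -12.37670836   2.0918667 ] 25.25
[-0.04544651  0.3363208  -0.94065027]
0 [210. 268.]
0.02 [211. 246.]
0.031 [211. 234.]
0.04 [211. 224.]
[187 269  13  22 178]
cap [0.52619964 0.15409658 0.107     ] lane x 0.12403826361606245 lane y -0.0023323542170907647
```

View pics/p7t.png

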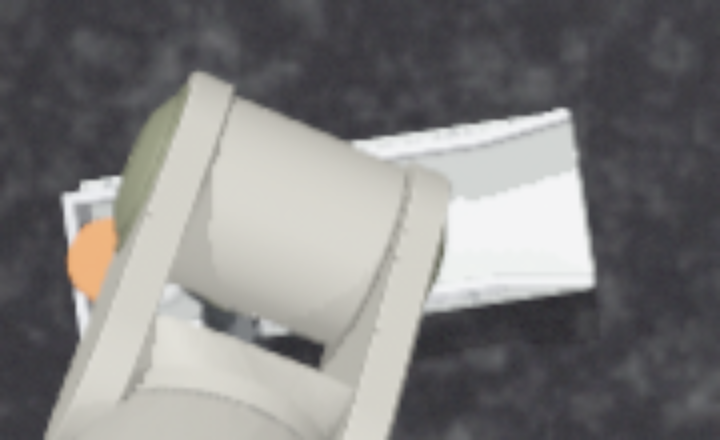

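The bottle is seated: the reading rose to about 12 N at the expected stop position. I'll back off a few millimetres and lift straight out so the flap can shut.

jog_arm:
  travel:
    - [0.0004,-0.003,0]
    - [0.0006,-0.004,0]
    - [0,0,0.005]
    - [0,0,0.01]
    - [0,0,0.015]
    - [0,0,0.02]
    - [0,0,0.025]
    - [0,0,0.025]
    - [0,0,0.025]
    - [0,0,0.025]
    - [0,-0.02,0.025]
    - [0,-0.03,0.01]
    - [0,-0.035,0]
    - [0,-0.035,0]
    - [0,-0.035,0]
    - [0,-0.035,0]
    - [0,-0.03,0]
    - [0,-0.02,0]
    - [0,0,0]
    - [0,0,0]
  dr:
    - [0,0,0]
    - [0,0,0]
    - [0,0,0]
    - [0,0,0]
    - [0,0,0]
    - [0,0,0]
    - [0,0,0]
    - [0,0,0]
    - [0,0,0]
    - [0,0,0]
    - [0,0,0]
    - [0,0,0]
    - [0,0,0]
    - [0,0,0]
    - [0,0,0]
    - [0,0,0]
    - [0,0,0]
    - [0,0,0]
    - [0,0,0]
    - [0,0,0]

```text
time_s: 26.97
position: [0.5277, -0.1223, 0.1899]
tool_rot: [[-0.13, 0.99, -0.048], [0.93, 0.139, 0.34], [0.344, -0.0, -0.939]]
ft_force: [0.0, 0.5, -0.4]
grip_width: 0.0202
```

```bash
python3 look4.py p8;python3 capt.py
```

```text
[ 0.52771704 -0.12091826  0.19024437] 0.020447892410561195 [0.0306316  0.31051579 0.65273694] 27.0667
[-0.04844257  0.33991388 -0.93920811]
0 [282. 173.]
0.02 [284. 140.]
0.031 [286. 122.]
0.04 [287. 107.]
[187 270  24  21 391]
cap [0.5251067  0.14269006 0.107     ] lane x 0.11290100388525791 lane y 0.0003693831275991931
```

View pics/p8t.png

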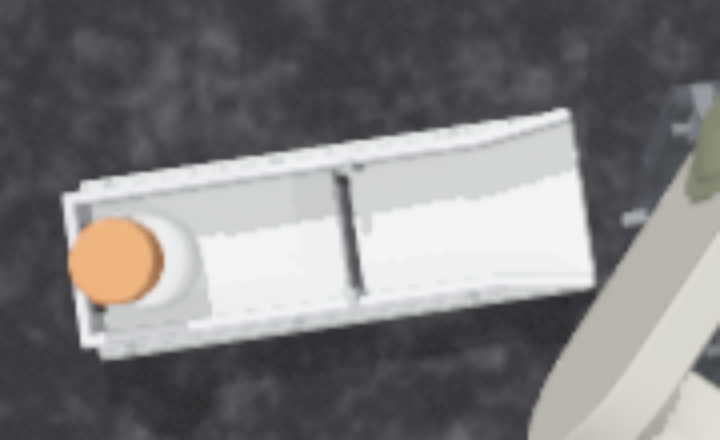

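View pics/p8.png

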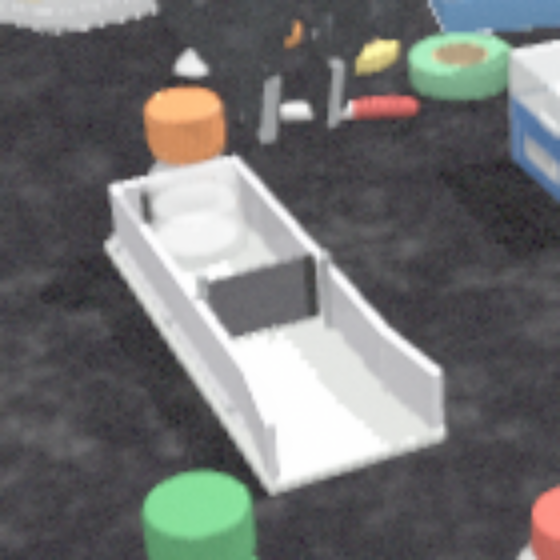

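Run:
```python
from h import *
a=cv2.imread("pics/side0.png");S=cam("side");b=S["im"][:,:,::-1]
T=cam("top");t0=cv2.imread("pics/top0.png")
for n,x,y,r in(("jar s",a,b,(330,265,368,322)),("dishes s",a,b,(365,202,402,242)),("jar t",t0,T["im"][:,:,::-1],(375,222,412,258)),("dishes t",t0,T["im"][:,:,::-1],(282,148,318,188))):
    u0,v0,u1,v1=r;print(n,np.abs(x[v0:v1,u0:u1].astype(int)-y[v0:v1,u0:u1]).mean())
save(S,"final")
```

```text
jar s 3.5121575869498307
dishes s 3.668693693693694
jar t 84.09834834834835
dishes t 2.0525462962962964
```

View pics/final.png

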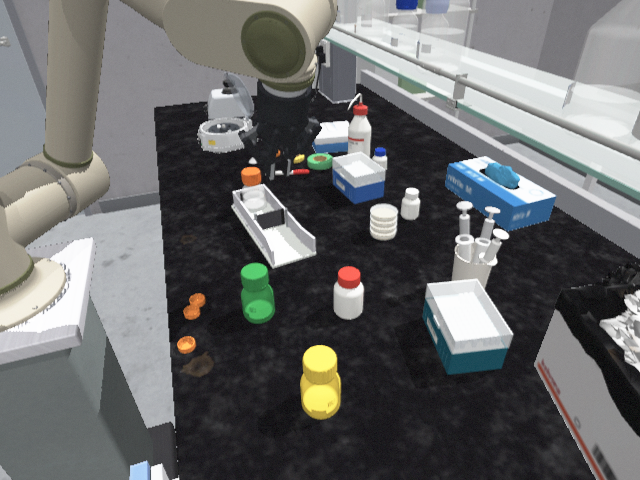

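The jar and dishes match their starting pixels in the side view; in the top view the arm hides the jar. The bottle stands at the stop at side (251,190), the flap is shut at (268,215), and the arm is clear.

```bash
python3 -c "
from rig import close_job
print(close_job())"
```

```text
the job is handed in; nothing more can be done
None
```

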